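Put seized cartons in the strongbox and tag it

TASK

Check these seized cartons in: swing the strongbox's lid up past its spring until it stays open by itself, stack every carton flat in the box in one square pile, one on top of the other with edges flush, and shut the lid. The property tag must end up hanging by its slot on the hook on the box's side, with the printed face pointing outward, away from the box. Leave the mug, bottle and stapler alone.

Things in the scene. Friction and masses are not known exactly. Their poses are not given: they have to be found in the camera images.
- strongbox: Grey steel strongbox fixed to the desk, 180 deep (its x) x 360 wide (its y) x 70 high, open at the top under its lid, walls and floor 4 thick (inner floor 4 above the desk, inner room 172 x 352). Origin: centre of the underside, on the desk. Its x axis points from the front (lock plate) to the hinge side, its y axis to the left as seen from the front, z up.
- lid (a joint): Opening angle of the strongbox's sheet-steel lid (0.5 kg), rad: 0 shut, 1.65 against its stop, just past upright. An over-centre spring on its left side and the lid's weight press it shut below about 1.15 rad (about 5.5 N at the handle when shut) and swing it on against the stop above that; let go lower it falls shut.
- lid_handle (a point): Middle of the lid's bow handle: a round steel bar 10 thick and 110 long, parallel to the hinge line (strongbox y), its axis 36 above the lid's top face; when shut 165 in front of the hinge line and 40 above it, 21 inside the lid's free front edge. It turns with the lid: its x axis points from the free edge to the hinge, z out of the lid's top face. The bar can turn in a grip.
- lid_hinge (a point): Middle of the hinge line at the far upper edge of the strongbox, 71 above the desk; the line runs along strongbox y. Turning axis +y: the free edge goes up, then over towards strongbox +x.
- hook_seat (a point): Tag hook on the strongbox's right-hand side wall (its -y face): a round steel rod 7 thick that comes out of the wall, bends up to 73.5 above the desk, dips to a level seat 20 long and turns up at its free end. This point: top of the rod in the middle of the seat, 68.5 above the desk and 40 out from the wall. Axes as strongbox.
- hook_tip (a point): Centre of the hook's rounded upturned free end (radius 3.5), 22 farther out than hook_seat; the end's top is 78.5 above the desk, 10 above the seat. Axes as strongbox; the hook points along strongbox -y.
- tag_mid (a point): Centre of the property tag: a rigid white plate 8 thick (its x), 84 wide (its y), 66 high (its z), 45 g. One face carries black printed bars: its x axis points out of that marked face; the other face is plain. z points to the end with the slot. It starts standing in the tag stand, slot end up, its lower 15 in the stand's slot.
- tag_eye (a point): Middle of the upper edge of the tag's hanging slot, the edge that rests on the hook. The slot goes right through, 18 wide and 24 high, its upper edge 12 below the tag's top, so 21 above tag_mid. Axes as tag_mid.
- stand_slot (a point): Middle of the mouth of the slot in the black tag stand (fixed to the desk, 60 x 104 x 20 high); 20 above the desk, slot 9.6 wide, 92 long along its y and 15 deep. Its x axis runs across the slot.
- tag: The property tag again; origin at the centre of its lower edge, axes as tag_mid.
- mug: White mug 80 across and 92 high, a bystander; origin under its centre.
- bottle: Water bottle 62 across and 200 high, a bystander; origin under its centre.
- stapler: Black stapler 130 x 34 x 52 high, a bystander; origin under its centre.
- carton1_mid (a point): Centre of flat rigid carton 1 (may be absent): 68 wide (its x), 100 long (its y), 12 thick (its z), 80 g, all alike; starts lying flat on the desk.
- carton2_mid (a point): Centre of flat rigid carton 2 (may be absent): 68 wide (its x), 100 long (its y), 12 thick (its z), 80 g, all alike; starts lying flat on the desk.
- carton3_mid (a point): Centre of flat rigid carton 3 (may be absent): 68 wide (its x), 100 long (its y), 12 thick (its z), 80 g, all alike; starts lying flat on the desk.
- carton4_mid (a point): Centre of flat rigid carton 4 (may be absent): 68 wide (its x), 100 long (its y), 12 thick (its z), 80 g, all alike; starts lying flat on the desk.
- carton5_mid (a point): Centre of flat rigid carton 5 (may be absent): 68 wide (its x), 100 long (its y), 12 thick (its z), 80 g, all alike; starts lying flat on the desk.
Things that resemble listed ones, but are neither listed nor needed, are in the scene too. Leave any purple or yellow look-alike of the part that bears carton4_mid alone.

How it is judged:
By the outcome, as a careful person would: the job done as asked, in the order asked, and still so for the second after the job is handed in, with the robot touching nothing.
Of carton1, carton2, carton3, carton4, carton5 only 3 to 5 are there at a start; the rules pass over those that are not, and their reading is None.
At some moment in a run one of carton1, carton2, carton3, carton4, carton5 may be knocked a few centimetres aside while the robot is not near it.
It also fails if it takes over 210 s, if anything falls off the work surface, if the arm or the gripper's body presses on something with over 40 N, if the wrist force passes 120 N, or if a joint passes its speed limit or range.

ROBOT

A 6-joint arm with a two-finger parallel gripper is mounted at the origin on the work surface. World frame = base frame: x ahead of the robot, y to its left, z up, the work surface at z = 0. Lengths are in m, angles in degrees, forces in N, time in s.
With the tool pointing down it reaches from about 0.3 to 0.75 m from the base axis. Payload 8.5 kg.
Tool frame: the origin (TCP) lies at the very end of the fingers, on their centre line; the grasp point (between the pads) lies env.pinch_z behind it (env.pinch_z is the distance from the TCP to the grasp point, in m); z points along the fingers, y is the line along which they close (so a half turn about z gives the same grasp; the last joint's range is limited). The gripper opens to 85 mm and grips with 20 to 120 N. Pads are 22 mm wide; open, the fingers measure 114 mm over their backs; the gripper's body (76 mm by 85 mm) begins 54 mm behind the grasp point. The pads swing forward as they close: fully open they stand 13 mm farther back than shut.
Start: joints at [-78.054, 21.807, 74.336, -0, 83.858, -12.336], TCP at [0.226, -0.501, 0.231] pointing down, gripper open.
Joint ranges: [-178.18, 178.18], [-50.72, 133.34], [12.68, 142.11], [-81.47, 261.47], [9.98, 163.14], [-165.26, 165.26]. Speed limits (degrees/s): [136.94, 136.94, 180, 180, 180, 180].

INTERFACE

Orientations are given as a 3x3 rotation matrix whose columns are the frame's x, y, z axes.
In Python, from rig import telemetry, get_image, env gives the robot as it stands. The module is installed in compiled form; this text tells all that it offers.
- The arm moves only by the tool apply_moves, never from a script. Its argument "series" is a list of rows, each a list of 7 numbers: the shift along the tool's x, y, z in mm, then the turn, a rotation vector about the tool's x, y, z in degrees, then the opening, from 0 (shut) to 1 (fully open). A call has 1 to 12 rows; each row shifts and turns the commanded pose from where the row before left it, along the tool's axes as they then stand; what a row does not reach is not made up. A row lasts 1/8 s, in which the tool goes at most 62.5 mm and 10.7 degrees, less where a joint would pass 70% of its speed; a pose out of reach is approached as far as the arm can. A call with a gripper value outside its range is refused whole. The fingers move at their own pace and stop on an object; "grip_force" is the grip in N (left out, the last holds). Time passes only in rows, so rows that do not move let the fingers close. It gives the time, the measured TCP pose, the force, the opening and the grip force at its end, in the units of the state.
- telemetry.observe(): the state, without advancing time (a new reading comes with each control period).
- get_image(name): name is "side" or "top"; returns a dict with "frame" (384x512x3 uint8, red, green, blue), "z_map" (384x512 float32, m along the optical axis (not along the pixel's ray), 0 where there is no reading), "vertical_fov" (degrees; the focal length in pixels is half the picture's height over the tangent of half this angle, whatever the lens; pixels are square), "cx", "cy" (the principal point, pixels), "eye" and "attitude" of the camera in the world. Camera axes: x right, y up, looking along -z (the intrinsics and any distortion apply to the point x, -y, -z); pixel columns grow to the right and rows downward; lengths in m; the calibration is good to about 2 mm. A picture is of the moment at which its call begins.
- env.close_job(): hands the job in; it is judged then, once.
The state is a dict: "time_s": time; "q": joint angles; "qvel": joint speeds; "joint_efforts": joint torques, N m; "position": TCP position; "tool_rot": TCP orientation; "ft_force": force on the tool from outside, world axes, zero at the start; "wrist_torque": the same for the moment, N m; "grip_width": finger opening in m; "gripper_force": force on a finger pad.
Only numpy, scipy, OpenCV 4.12 (cv2) and the standard library are available. Lean on these libraries where they do the work, as an engineer would, in place of code of your own. Each camera call takes 0.05 s, during which the arm holds its last target. There are 200 camera calls.

## Working session

There is one attempt and no reset: what is moved stays moved. The work goes in short steps, Python scripts to look and compute and a tool call to move; the robot and the scene stay as the last step left them, time stands still between calls to the robot, and variables do not carry over. Pictures are saved under pics/ and viewed, at most 14 in all, crops included, and the job is handed in when it is done.

Besides the shell and the picture viewer there is one more tool, called as name(argument=value, ...), one argument or row to a line, values as JSON. apply_moves: Moves the arm, as the interface text tells. Its arguments: {"type":"object","properties":{"series":{"type":"array"},"grip_force":{"type":"number"}},"required":["series"]}

```bash
mkdir -p pics; cat > h.py <<'E'
import numpy as np, cv2, json
from rig import telemetry, get_image, env
def K(d):
    H=d["frame"].shape[0]; f=H/2/np.tan(np.radians(d["vertical_fov"])/2); return f,d["cx"],d["cy"]
def cloud(d):
    f,cx,cy=K(d); z=d["z_map"]; v,u=np.mgrid[:z.shape[0],:z.shape[1]]
    P=np.stack([(u-cx)/f*z,-(v-cy)/f*z,-z],-1)
    return P@np.array(d["attitude"]).T+np.array(d["eye"])
def ray(d,u,v,h):
    f,cx,cy=K(d); r=np.array(d["attitude"])@np.array([(u-cx)/f,-(v-cy)/f,-1]); e=np.array(d["eye"])
    return e+r*(h-e[2])/r[2]
def proj(d,p):
    f,cx,cy=K(d); q=np.array(d["attitude"]).T@(np.array(p)-np.array(d["eye"])); return cx+f*q[0]/-q[2], cy-f*q[1]/-q[2]
def save(n,im,s=1.5):
    cv2.imwrite("pics/"+n,cv2.resize(im[:,:,::-1],None,fx=s,fy=s,interpolation=cv2.INTER_CUBIC))
E
python3 - <<'E'
from h import *
for n in("top","side"):
    d=get_image(n); save(n+"0.png",d["frame"]); print(n,{k:(v if not hasattr(v,'shape') or v.size<10 else v.shape) for k,v in d.items()})
print(env.pinch_z,telemetry.observe())
E
```

```text
top {'frame': (384, 512, 3), 'z_map': (384, 512), 'vertical_fov': 42.296384009313144, 'cx': 250.0196396135461, 'cy': 190.13572634653613, 'eye': array([ 0.42152097, -0.08630983,  1.36459703]), 'attitude': array([[-0.01923819,  0.99741851, -0.06918236],
       [-0.9997664 , -0.01987289, -0.00849773],
       [-0.00985065,  0.06900272,  0.99756784]])}
side {'frame': (384, 512, 3), 'z_map': (384, 512), 'vertical_fov': 56.07661390941325, 'cx': 256.70202698464857, 'cy': 190.58392185107147, 'eye': array([-0.05967273,  0.66054342,  0.69394116]), 'attitude': array([[-0.77625234,  0.35350793, -0.52198127],
       [-0.63031733, -0.42009904,  0.65285286],
       [ 0.01150483,  0.8357924 ,  0.54892504]])}
0.0187 {'time_s': 0.1, 'q': array([-7.80520433e+01,  2.18388221e+01,  7.43802131e+01,  5.12086706e-04,
        8.38594383e+01, -1.23385541e+01]), 'qvel': array([ 0.0867027 , -0.04635604, -0.11843543,  0.05197647, -0.02746639,
        0.01357388]), 'joint_efforts': array([ 3.11223252e-03, -4.49221480e+01, -2.31656331e+01, -2.26752063e-04,
        3.65390864e-03,  6.81469771e-06]), 'position': array([ 0.2261332 , -0.50106468,  0.23075883]), 'tool_rot': array([[ 9.11500571e-01,  4.11298715e-01, -2.74849112e-04],
       [ 4.11298696e-01, -9.11499634e-01,  1.34178783e-03],
       [ 3.01350744e-04, -1.33608545e-03, -9.99999062e-01]]), 'ft_force': array([ 0.05337975, -0.83462914,  0.21052795]), 'wrist_torque': array([-0.00457257, -0.06637039, -0.05735665]), 'gripper_force': 0.0, 'grip_width': 0.08501580029240541}
```

View pics/top0.png

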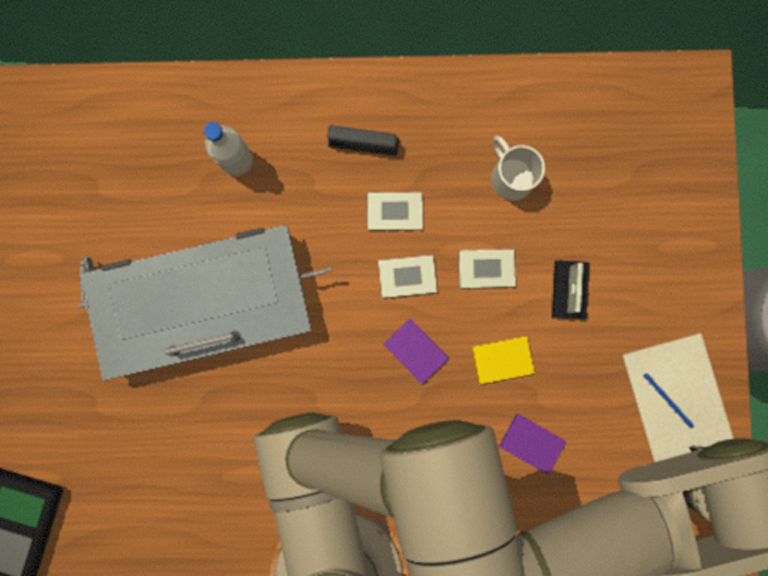

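View pics/side0.png

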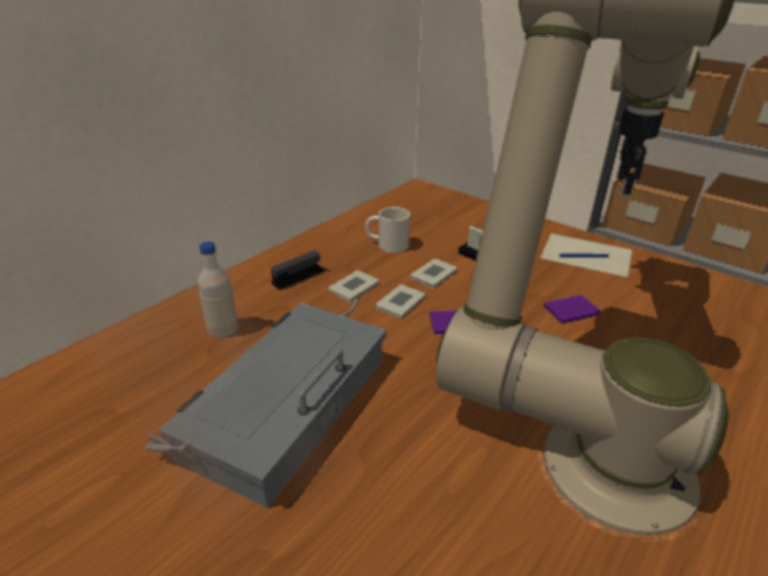

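The top view shows the strongbox at (200,300) with its hook at (320,272). White cartons are at (395,211), (407,276) and (487,268), the look-alikes are purple (416,350) and (533,443) and yellow (503,360), and the stand with the tag is at (571,290). The side view shows the tag at (477,238).

```bash
cat >> h.py <<'E'
def cartons(d,show=True):
    # white carton faces, low height, rays onto a plane at median depth-height
    im=d["frame"]; hsv=cv2.cvtColor(im,cv2.COLOR_RGB2HSV); P=cloud(d)
    m=((hsv[...,1]<75)&(hsv[...,2]>60)&(P[...,2]<0.085)&(P[...,0]>0.1)&(P[...,0]<0.85)).astype(np.uint8)
    out=[]
    for c in cv2.findContours(m,cv2.RETR_EXTERNAL,cv2.CHAIN_APPROX_NONE)[0]:
        a=cv2.contourArea(c)
        if a<300 or a>3000: continue
        mm=np.zeros_like(m); cv2.drawContours(mm,[c],-1,1,-1); z=np.median(P[...,2][(mm>0)&(d["z_map"]>0)])
        W=np.array([ray(d,u,v,z)[:2] for u,v in c[:,0]])
        (x,y),(w,h),ang=cv2.minAreaRect((W*1000).astype(np.float32))
        if w>h: ang+=90 # ang: direction of short... long axis = ang+90
        (uc,vc),_,_=cv2.minAreaRect(c)
        out.append(dict(px=(round(uc),round(vc)),c=(round(x,1),round(y,1)),z=round(z*1000,1),size=(round(w,1),round(h,1)),long=round((ang+90)%180,1)))
    return out
E
python3 - <<'E'
from h import *
t=get_image("top"); s=get_image("side")
for o in cartons(t): print(o)
for n,d in(("t",t),("s",s)):
    P=cloud(d); 
    if n=="t":
        m=((P[...,2]>.065)&(P[...,2]<.085)&(P[...,1]>0.02)&(P[...,0]<.65)&(P[...,0]>.2)).astype(np.uint8)
        m[:, :30]=0
        c=max(cv2.findContours(m,cv2.RETR_EXTERNAL,cv2.CHAIN_APPROX_NONE)[0],key=cv2.contourArea)
        z=np.median(P[...,2][m>0]); W=np.array([ray(d,u,v,z)[:2]*1000 for u,v in c[:,0]],np.float32); r=cv2.minAreaRect(W); print("lid",z,r,cv2.boxPoints(r).tolist())
        h=(P[...,2]>.1)&(P[...,2]<.13)&(P[...,1]>0.0)&(P[...,0]>.3)&(P[...,0]<.5); 
        print("handle",h.sum(),P[h].mean(0),P[h].min(0),P[h].max(0))
a=t["frame"][150:230,340:420]; b=s["frame"][130:190,290:350]
f=lambda x:cv2.resize(x,(390,390),interpolation=cv2.INTER_CUBIC)
save("tag.png",np.hstack([f(a),f(b)]),1)
c=t["frame"][120:210,235:355]; e=s["frame"][170:230,205:325]
save("cart.png",np.hstack([cv2.resize(c,(390,292)),cv2.resize(e,(390,292))]),1)
E
```

```text
{'px': (504, 212), 'c': (446.8, -936.9), 'z': np.float64(-342.3), 'size': (51.2, 237.1), 'long': 176.8}
{'px': (271, 184), 'c': (531.1, -133.4), 'z': np.float64(11.9), 'size': (68.0, 100.7), 'long': 94.9}
{'px': (324, 179), 'c': (542.5, -278.3), 'z': np.float64(11.9), 'size': (68.1, 100.4), 'long': 91.0}
{'px': (263, 140), 'c': (652.9, -113.1), 'z': np.float64(11.7), 'size': (99.1, 66.7), 'long': 88.8}
{'px': (348, 112), 'c': (726.8, -348.4), 'z': np.float64(8.0), 'size': (74.5, 73.0), 'long': 88.0}
{'px': (241, 90), 'c': (781.9, -55.6), 'z': np.float64(51.6), 'size': (120.8, 22.9), 'long': 80.8}
lid 0.07600228310786461 ((489.0296936035156, 243.74635314941406), (196.06658935546875, 383.4677429199219), 12.268697738647461) [[352.49249267578125, 410.2696533203125], [433.9780578613281, 35.55958938598633], [625.56689453125, 77.22305297851562], [544.081298828125, 451.93310546875]]
handle 189 [0.41568367 0.22073138 0.11523734] [0.39931405 0.1640602  0.10202685] [0.43022305 0.2789127  0.12279683]
```

View pics/tag.png

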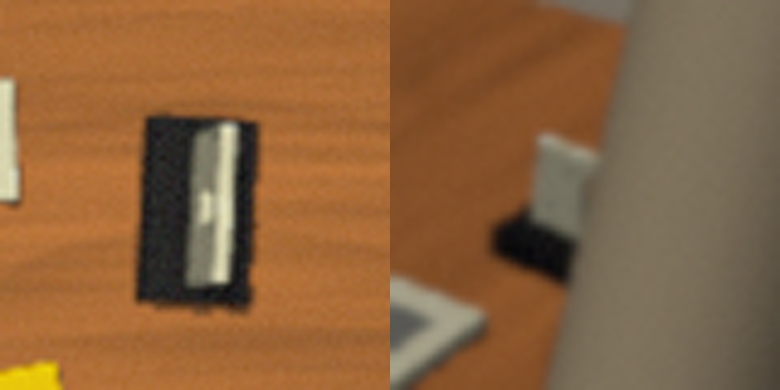

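View pics/cart.png

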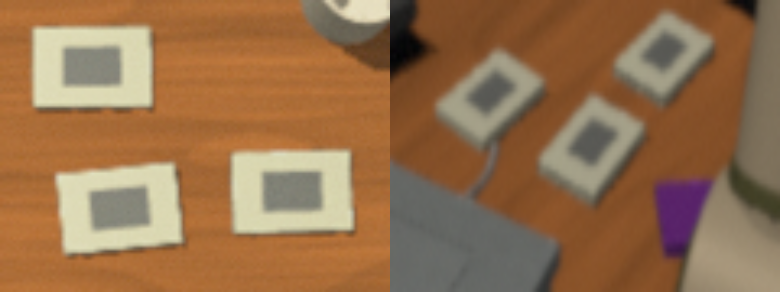

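The cart crop confirms the three white cartons with grey label patches at top-view pixels (263,140), (271,184) and (324,179). They fit on colour and on size (68 x 100, top at 12 mm), while the purple and yellow ones don't. The tag's printed face isn't clear in the tag crop, because the arm blocks it from the side view. Next I'll refine the box pose and check for hidden parts.

```bash
cat > box.py <<'E'
from h import *
d=get_image("top"); P=cloud(d)
m=((P[...,2]>.066)&(P[...,2]<.084)&(P[...,1]>0.02)&(P[...,0]<.65)&(P[...,0]>.2)).astype(np.uint8)
h0=((P[...,2]>.084)&(P[...,2]<.13)&(P[...,1]>0.06)&(P[...,1]<.38)&(P[...,0]>.36)&(P[...,0]<.5)).astype(np.uint8)
m=m|h0
m=cv2.morphologyEx(m,cv2.MORPH_CLOSE,np.ones((7,7))); m=cv2.morphologyEx(m,cv2.MORPH_OPEN,cv2.getStructuringElement(cv2.MORPH_ELLIPSE,(25,25)))
c=max(cv2.findContours(m,cv2.RETR_EXTERNAL,cv2.CHAIN_APPROX_NONE)[0],key=cv2.contourArea)
W=np.array([ray(d,u,v,.075)[:2]*1000 for u,v in c[:,0]],np.float32)
r=cv2.minAreaRect(W);print("rect",r)
B=cv2.boxPoints(r)
# fit line per side
for i in range(4):
    a,b=B[i],B[(i+1)%4]; L=np.linalg.norm(b-a); t=(b-a)/L; n=np.array([-t[1],t[0]])
    s=(W-a)@t; e=(W-a)@n; k=(abs(e)<9)&(s>.12*L)&(s<.88*L)
    q=W[k]; 
    vx,vy,x0,y0=cv2.fitLine(q,cv2.DIST_HUBER,0,.01,.01).ravel(); print("side",a.round(),b.round(),"ang %.2f"%(np.degrees(np.arctan2(vy,vx))%180),"pt",x0,y0,len(q))
h=(P[...,2]>.107)&(P[...,2]<.12)&(h0>0)
q=(P[h][:,:2]*1000).astype(np.float32); vx,vy,x0,y0=cv2.fitLine(q,cv2.DIST_HUBER,0,.01,.01).ravel(); pr=(q-[x0,y0])@[vx,vy]
print("handle ang %.2f"%(np.degrees(np.arctan2(vy,vx))%180),x0,y0,pr.min(),pr.max(), np.median(P[h][:,2]),"mid",(np.array([x0,y0])+np.array([vx,vy])*(np.percentile(pr,1)+np.percentile(pr,99))/2))
# hook
k=(P[...,2]>.035)&(P[...,2]<.1)&(P[...,1]<0.05)&(P[...,1]>-.06)&(P[...,0]>.42)&(P[...,0]<.6)
q=P[k]*1000; print("hook pts",len(q)); print(q[np.argsort(q[:,1])][::max(1,len(q)//25)].round(0).tolist())
E
python3 box.py
```

```text
rect ((490.11383056640625, 239.33702087402344), (196.01197814941406, 378.8487243652344), 12.268746376037598)
side [354. 404.] [435.  33.] ang 102.33 pt 395.62546 218.70604 108
side [435.  33.] [626.  75.] ang 12.51 pt 530.0803 58.159637 56
side [626.  75.] [546. 445.] ang 101.80 pt 580.1614 259.6073 107
side [546. 445.] [354. 404.] ang 13.64 pt 445.21774 417.39923 55
handle ang 102.11 415.61554 221.43144 -58.77784 59.3686 0.11502334902152511 mid [415.6078  221.46756]
hook pts 123
[[538.0, -1.0, 82.0], [541.0, 5.0, 78.0], [537.0, 8.0, 75.0], [537.0, 13.0, 69.0], [540.0, 16.0, 67.0], [537.0, 21.0, 71.0], [532.0, 24.0, 67.0], [532.0, 29.0, 69.0], [533.0, 32.0, 64.0], [535.0, 37.0, 68.0], [438.0, 38.0, 72.0], [535.0, 40.0, 70.0], [438.0, 40.0, 75.0], [451.0, 41.0, 69.0], [433.0, 42.0, 57.0], [451.0, 43.0, 75.0], [459.0, 43.0, 72.0], [464.0, 43.0, 68.0], [532.0, 45.0, 73.0], [462.0, 45.0, 78.0], [441.0, 45.0, 76.0], [451.0, 46.0, 74.0], [459.0, 46.0, 70.0], [529.0, 47.0, 79.0], [438.0, 48.0, 81.0], [475.0, 48.0, 75.0], [469.0, 48.0, 75.0], [467.0, 48.0, 73.0], [446.0, 48.0, 74.0], [488.0, 48.0, 67.0], [527.0, 50.0, 73.0]]
```

```bash
cat > plan.py <<'E'
import sys
from h import *
from scipy.spatial.transform import Rotation as R
def down(phi,tilt=None):
    c,s=np.cos(np.radians(phi)),np.sin(np.radians(phi)); return np.array([[c,s,0],[s,-c,0],[0,0,-1.]])
def plan(wps,step=45,ang=9,dec=0,start=None):
    """wps: list of (x,y,z mm, phi, opening[,step]); prints rows from measured pose"""
    o=telemetry.observe(); p=o["position"]*1000; M=R.from_matrix(o["tool_rot"])
    if start is not None: p=np.array(start[:3],float); M=R.from_matrix(down(start[3]))
    rows=[]
    for w in wps:
        T=np.array(w[:3],float); G=R.from_matrix(down(w[3])); st=w[5] if len(w)>5 else step
        rv=(M.inv()*G).as_rotvec(degrees=True)
        n=max(1,int(np.ceil(np.linalg.norm(T-p)/st)),int(np.ceil(np.linalg.norm(rv)/ang)))
        for i in range(n):
            rv=(M.inv()*G).as_rotvec(degrees=True)/(n-i); sh=M.inv().apply(T-p)/(n-i)
            sh=np.round(sh,dec)+0.; rv=np.round(rv,1)+0.
            rows.append([*sh.tolist(),*rv.tolist(),w[4]])
            p=p+M.apply(sh); M=M*R.from_rotvec(rv,degrees=True)
        print("# ->",w,"end err",(T-p).round(1))
    for i in range(0,len(rows),12): print("["+",".join("["+",".join("%g"%v for v in r)+"]" for r in rows[i:i+12])+"]")
E
python3 - <<'E'
from plan import *
plan([(415.6,221.5,180,102.15,.5,55),(415.6,221.5,91.3,102.15,.5)])
E
```

```text
# -> (415.6, 221.5, 180, 102.15, 0.5, 55) end err [-0.2 -0.5 -0.5]
# -> (415.6, 221.5, 91.3, 102.15, 0.5) end err [-0.2 -0.5 -0.2]
[[34,-41,4,0,0,-5.6,0.5],[37,-38,4,0,0,-5.6,0.5],[41,-34,4,0,0,-5.6,0.5],[44,-30,4,0,0,-5.6,0.5],[47,-26,4,0,0,-5.5,0.5],[49,-21,3,0,0,-5.6,0.5],[51,-16,4,0,0,-5.5,0.5],[52,-11,3,0,0,-5.6,0.5],[53,-6,4,0,0,-5.5,0.5],[53,-1,3,0,0,-5.6,0.5],[53,4,4,0,0,-5.5,0.5],[53,10,3,0,0,-5.6,0.5]]
[[52,14,4,0,0,-5.5,0.5],[50,20,3,0,0,-5.6,0.5],[0,0,45,0,0,0,0.5],[0,0,44,0,0,0,0.5]]
```

apply_moves(
  series=[
    [34, -41, 4, 0, 0, -5.6, 0.5],
    [37, -38, 4, 0, 0, -5.6, 0.5],
    [41, -34, 4, 0, 0, -5.6, 0.5],
    [44, -30, 4, 0, 0, -5.6, 0.5],
    [47, -26, 4, 0, 0, -5.5, 0.5],
    [49, -21, 3, 0, 0, -5.6, 0.5],
    [51, -16, 4, 0, 0, -5.5, 0.5],
    [52, -11, 3, 0, 0, -5.6, 0.5],
    [53, -6, 4, 0, 0, -5.5, 0.5],
    [53, -1, 3, 0, 0, -5.6, 0.5],
    [53, 4, 4, 0, 0, -5.5, 0.5],
    [53, 10, 3, 0, 0, -5.6, 0.5],
  ],
  grip_force=40,
)

```text
time_s: 1.75
position: [0.3888, 0.1194, 0.1873]
tool_rot: [[-0.022, 1.0, 0.001], [1.0, 0.022, -0.0], [-0.0, 0.001, -1.0]]
ft_force: [0.6, -0.3, 0.4]
grip_width: 0.0428
gripper_force: 0.0
```

apply_moves(
  series=[
    [52, 14, 4, 0, 0, -5.5, 0.5],
    [50, 20, 3, 0, 0, -5.6, 0.5],
    [0, 0, 0, 0, 0, 0, 0.5],
    [0, 0, 0, 0, 0, 0, 0.5],
  ],
)

```text
time_s: 2.25
position: [0.4155, 0.2215, 0.1801]
tool_rot: [[-0.211, 0.978, -0.001], [0.978, 0.211, -0.0], [-0.0, -0.001, -1.0]]
ft_force: [0.4, 0.1, 0.4]
grip_width: 0.0427
gripper_force: 0.0
```

```bash
python3 - <<'E'
from plan import *
o=telemetry.observe(); print(o["position"],o["q"],o["grip_width"],o["time_s"])
t=get_image("top"); s=get_image("side")
for c in cartons(t): print(c)
save("look1.png",np.vstack([t["frame"],s["frame"]]),1)
f=lambda x:cv2.resize(x,(390,390),interpolation=cv2.INTER_CUBIC)
save("tag2.png",np.hstack([cv2.resize(t["frame"],(400,300)),cv2.resize(s["frame"][130:190,280:360],(400,300),interpolation=cv2.INTER_CUBIC)]),1)
E
```

```text
[0.41551243 0.22153436 0.18014475] [ 1.36221626e+01  1.67372812e+01  9.13461517e+01 -1.35933748e-02
  7.19561074e+01  1.44953735e+00] 0.04269718229923676 2.25
{'px': (504, 212), 'c': (446.7, -937.0), 'z': np.float64(-342.0), 'size': (51.2, 237.3), 'long': 176.9}
{'px': (271, 184), 'c': (530.9, -133.4), 'z': np.float64(12.0), 'size': (68.1, 100.7), 'long': 94.9}
{'px': (324, 179), 'c': (542.5, -278.3), 'z': np.float64(11.8), 'size': (68.2, 100.4), 'long': 91.1}
{'px': (263, 140), 'c': (652.9, -113.1), 'z': np.float64(11.6), 'size': (99.2, 66.7), 'long': 88.8}
{'px': (348, 112), 'c': (726.9, -348.4), 'z': np.float64(7.7), 'size': (74.6, 72.9), 'long': 88.8}
{'px': (241, 90), 'c': (781.6, -55.6), 'z': np.float64(51.9), 'size': (120.6, 23.1), 'long': 81.5}
```

View pics/tag2.png

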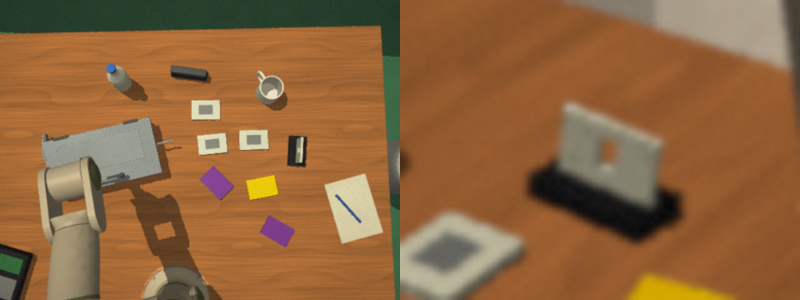

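Only three cartons exist, with no more hidden. The tag's +y face is plain, so its printed face points to -y and it needs no half turn. Now I'll grip the handle.

apply_moves(
  series=[
    [0, 0, 45, 0, 0, 0, 0.5],
    [0, 0, 44, 0, 0, 0, 0.5],
    [0, 0, 0, 0, 0, 0, 0.5],
    [0, 0, 0, 0, 0, 0, 0],
    [0, 0, 0, 0, 0, 0, 0],
    [0, 0, 0, 0, 0, 0, 0],
    [0, 0, 0, 0, 0, 0, 0],
  ],
)

```text
time_s: 3.22
position: [0.4182, 0.2221, 0.0933]
tool_rot: [[-0.211, 0.977, 0.007], [0.978, 0.211, 0.001], [-0.0, 0.007, -1.0]]
ft_force: [6.2, 0.1, -0.2]
grip_width: 0.0086
gripper_force: 38.9
```

```bash
python3 - <<'E'
from plan import *
o=telemetry.observe(); p=o["position"]*1000; print(p,o["grip_width"],o["gripper_force"],o["ft_force"])
bx=np.array([np.cos(np.radians(12.15)),np.sin(np.radians(12.15)),0])
g=p+[0,0,18.7]; hinge=g+165*bx; hinge[2]=71; print("hinge",hinge)
r=np.hypot(165,40); a0=np.degrees(np.arctan2(40,165)); W=[]
for th in list(range(6,87,6))+[90]:
    a=np.radians(a0+th); q=hinge-bx*r*np.cos(a)+[0,0,r*np.sin(a)-18.7]; W.append((*q,102.15,0))
plan(W,step=45)
E
```

```text
[418.22476651 222.08022629  93.30623089] 0.008565578186238595 38.934123516082764 [ 6.18443771  0.12244684 -0.23638668]
hinge [579.52875624 256.80806666  71.        ]
# -> (np.float64(423.1958874090582), np.float64(223.15048062060964), np.float64(109.32807225389375), 102.15, 0) end err [ 0.2  0.  -0. ]
# -> (np.float64(429.87982393538806), np.float64(224.58949450439434), np.float64(125.73133301428251), 102.15, 0) end err [ 0.  -0.   0.4]
# -> (np.float64(438.2033454800951), np.float64(226.38150180692193), np.float64(141.33006472367245), 102.15, 0) end err [-0.4 -0.1 -0. ]
# -> (np.float64(448.07525779932655), np.float64(228.50686892118435), np.float64(155.95336441321106), 102.15, 0) end err [-0.3 -0.1 -0.4]
# -> (np.float64(459.3874021558825), np.float64(230.94230988031606), np.float64(169.44101615137754), 102.15, 0) end err [0.2 0.  0.1]
# -> (np.float64(472.01584032897415), np.float64(233.66114148352003), np.float64(181.64524640325595), 102.15, 0) end err [ 0.1 -0.   0.3]
# -> (np.float64(485.8222125073064), np.float64(236.63357564279946), np.float64(192.43234306830738), 102.15, 0) 
[... 673 characters left out ...]
, 0) end err [ 0.2 -0.   0.2]
# -> (np.float64(584.2412523430055), np.float64(257.8226405291013), np.float64(222.0108217537883), 102.15, 0) end err [-0.  -0.1 -0.3]
# -> (np.float64(601.557679794749), np.float64(261.550769816752), np.float64(220.57725126647122), 102.15, 0) end err [-0.3 -0.2  0.2]
# -> (np.float64(618.6327537501735), np.float64(265.22693705617934), np.float64(217.3), 102.15, 0) end err [ 0.1 -0.1 -0.1]
[[0,5,-16,0.4,0,0,0],[0,7,-16,0,0,0,0],[0,9,-16,0,0,0,0],[0,10,-15,0,0,0,0],[0,11,-13,0,0,0,0],[0,13,-12,0,0,0,0],[0,14,-11,0,0,0,0],[0,15,-9,0,0,0,0],[0,17,-8,0,0,0,0],[0,16,-6,0,0,0,0],[0,18,-4,0,0,0,0],[0,17,-2,0,0,0,0]]
[[0,18,-1,0,0,0,0],[0,18,2,0,0,0,0],[0,17,3,0,0,0,0]]
```

apply_moves(
  series=[
    [0, 8, -17, 0, 0, 0, 0],
    [0, 7, -16, 0, 0, 0, 0],
    [0, 9, -16, 0, 0, 0, 0],
    [0, 10, -15, 0, 0, 0, 0],
    [0, 11, -13, 0, 0, 0, 0],
    [0, 13, -12, 0, 0, 0, 0],
    [0, 14, -11, 0, 0, 0, 0],
    [0, 15, -9, 0, 0, 0, 0],
    [0, 17, -8, 0, 0, 0, 0],
    [0, 16, -6, 0, 0, 0, 0],
    [0, 18, -4, 0, 0, 0, 0],
    [0, 17, -2, 0, 0, 0, 0],
  ],
)

```text
time_s: 4.72
position: [0.5676, 0.2548, 0.223]
tool_rot: [[-0.211, 0.977, 0.003], [0.977, 0.211, 0.001], [0.0, 0.003, -1.0]]
ft_force: [-1.7, 0.7, 4.1]
grip_width: 0.0081
gripper_force: 42.1
```

apply_moves(
  series=[
    [0, 18, -1, 0, 0, 0, 0],
    [0, 18, 2, 0, 0, 0, 0],
    [0, 14, 3, 0, 0, 0, 0],
    [0, 0, 0, 0, 0, 0, 0],
    [0, 0, 0, 0, 0, 0, 0.28],
    [0, 0, 0, 0, 0, 0, 0.28],
    [0, 0, 0, 0, 0, 0, 0.28],
  ],
)

```text
time_s: 5.6
position: [0.6162, 0.265, 0.2172]
tool_rot: [[-0.211, 0.977, 0.001], [0.977, 0.211, 0.0], [-0.0, 0.001, -1.0]]
ft_force: [2.6, 0.5, 2.9]
grip_width: 0.0241
gripper_force: 2.5
```

```bash
python3 - <<'E'
from h import *
t=get_image("top"); s=get_image("side")
save("open.png",np.hstack([cv2.resize(t["frame"],(400,300)),cv2.resize(s["frame"],(400,300))]),1)
E
```

```text
(no output)
```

View pics/open.png

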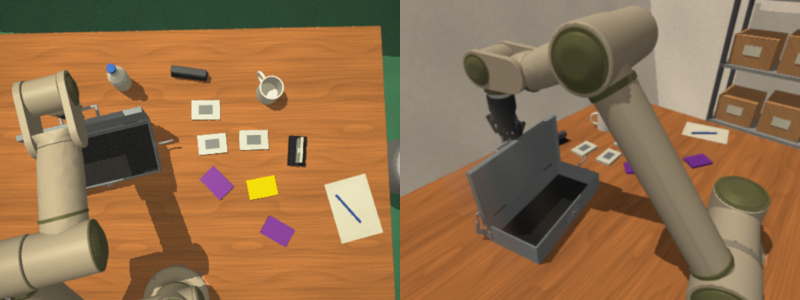

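The lid stands upright. I'll withdraw and go for the far carton.

apply_moves(
  series=[
    [0, 10, 2, 0, 0, 0, 0.28],
    [0, 0, -25, 0, 0, 0, 0.28],
    [0, 0, -30, 0, 0, 0, 0.28],
    [0, 0, -30, 0, 0, 0, 0.5],
    [0, 0, 0, 0, 0, 0, 0.5],
  ],
)

```text
time_s: 6.32
position: [0.6261, 0.2672, 0.301]
tool_rot: [[-0.211, 0.977, 0.003], [0.977, 0.211, 0.0], [-0.0, 0.003, -1.0]]
ft_force: [0.1, 0.7, -0.4]
grip_width: 0.0425
gripper_force: 0.0
```

```bash
python3 - <<'E'
from plan import *
t=get_image("top")
for c in cartons(t): print(c)
plan([(652.9,-113.1,160,88.8,1,50),(652.9,-113.1,60,88.8,1,50),(652.9,-113.1,-4,88.8,1,32)])
E
```

```text
{'px': (504, 212), 'c': (446.9, -936.9), 'z': np.float64(-342.3), 'size': (51.2, 237.0), 'long': 176.8}
{'px': (271, 184), 'c': (531.6, -133.4), 'z': np.float64(12.0), 'size': (69.2, 100.7), 'long': 94.8}
{'px': (324, 178), 'c': (543.2, -278.7), 'z': np.float64(11.9), 'size': (100.8, 68.6), 'long': 88.9}
{'px': (159, 195), 'c': (504.4, 163.1), 'z': np.float64(60.7), 'size': (194.0, 333.5), 'long': 102.1}
{'px': (263, 140), 'c': (652.9, -113.1), 'z': np.float64(11.8), 'size': (99.1, 66.7), 'long': 88.8}
{'px': (348, 112), 'c': (726.3, -348.6), 'z': np.float64(7.9), 'size': (74.6, 72.1), 'long': 24.6}
{'px': (241, 91), 'c': (781.2, -56.4), 'z': np.float64(51.4), 'size': (122.7, 23.6), 'long': 80.5}
# -> (652.9, -113.1, 160, 88.8, 1, 50) end err [ 0.1 -0.  -0.1]
# -> (652.9, -113.1, 60, 88.8, 1, 50) end err [ 0.1  0.  -0.1]
# -> (652.9, -113.1, -4, 88.8, 1, 32) end err [ 0.1  0.  -0.1]
[[-42,-6,15,0,0,1.5,1],[-42,-5,16,0,0,1.5,1],[-42,-4,15,0,0,1.5,1],[-42,-3,16,0,0,1.5,1],[-42,-1,15,0,0,1.5,1],[-43,0,16,0,0,1.5,1],[-42,1,15,0,0,1.5,1],[-43,2,16,0,0,1.4,1],[-42,2,15,0,0,1.5,1],[0,0,33,0,0,0,1],[0,0,34,0,0,0,1],[0,0,33,0,0,0,1]]
[[0,0,21,0,0,0,1],[0,0,22,0,0,0,1],[0,0,21,0,0,0,1]]
```

apply_moves(
  series=[
    [-42, -6, 15, 0, 0, 1.5, 1],
    [-42, -5, 16, 0, 0, 1.5, 1],
    [-42, -4, 15, 0, 0, 1.5, 1],
    [-42, -3, 16, 0, 0, 1.5, 1],
    [-42, -1, 15, 0, 0, 1.5, 1],
    [-43, 0, 16, 0, 0, 1.5, 1],
    [-42, 1, 15, 0, 0, 1.5, 1],
    [-43, 2, 16, 0, 0, 1.4, 1],
    [-42, 2, 15, 0, 0, 1.5, 1],
    [0, 0, 33, 0, 0, 0, 1],
    [0, 0, 34, 0, 0, 0, 1],
    [0, 0, 33, 0, 0, 0, 1],
  ],
)

```text
time_s: 7.88
position: [0.6516, -0.1127, 0.0573]
tool_rot: [[0.022, 1.0, -0.004], [1.0, -0.022, 0.001], [0.001, -0.004, -1.0]]
ft_force: [0.0, -0.4, -0.6]
grip_width: 0.0853
gripper_force: 0.0
```

apply_moves(
  series=[
    [0, 0, 20, 0, 0, 0, 1],
    [0, 0, 22, 0, 0, 0, 1],
    [0, 0, 21, 0, 0, 0, 1],
    [0, 0, 0, 0, 0, 0, 1],
    [0, 0, 0, 0, 0, 0, 1],
  ],
)

```text
time_s: 8.5
position: [0.6529, -0.1129, -0.0026]
tool_rot: [[0.021, 1.0, -0.0], [1.0, -0.021, 0.0], [0.0, -0.0, -1.0]]
ft_force: [0.8, 0.4, 0.2]
grip_width: 0.0853
gripper_force: 0.0
```

apply_moves(
  series=[
    [0, 0, 0, 0, 0, 0, 0.6],
    [0, 0, 0, 0, 0, 0, 0.6],
    [0, 0, 0, 0, 0, 0, 0.6],
  ],
  grip_force=40,
)

```text
time_s: 8.88
position: [0.6535, -0.1131, -0.0015]
tool_rot: [[0.021, 1.0, 0.002], [1.0, -0.021, -0.001], [-0.001, 0.002, -1.0]]
ft_force: [-1.2, 0.9, 5.7]
grip_width: 0.0662
gripper_force: 45.3
```

```bash
python3 - <<'E'
from plan import *
plan([(653,-113,120,88.8,.6,40),(500,-60,135,92,.6,52),(476.8,234.7,135,102.15,.6,50),(476.8,234.7,40,102.15,.6,48)])
E
```

```text
# -> (653, -113, 120, 88.8, 0.6, 40) end err [-0.3  0.1  0.5]
# -> (500, -60, 135, 92, 0.6, 52) end err [-0.3  0.   0.5]
# -> (476.8, 234.7, 135, 102.15, 0.6, 50) end err [-0.3  0.1 -0.3]
# -> (476.8, 234.7, 40, 102.15, 0.6, 48) end err [-0.3  0.2 -0.3]
[[0,0,-30,0,0,0,0.6],[0,0,-30,0,0,0,0.6],[0,0,-31,0,0,0,0.6],[0,0,-30,0.1,0,0,0.6],[12,-39,-4,0,0,-0.8,0.6],[13,-38,-4,0,0,-0.8,0.6],[14,-38,-4,0,0,-0.8,0.6],[14,-38,-3,0,0,-0.8,0.6],[49,-2,0,0,0,-1.7,0.6],[49,-1,0,0,0,-1.7,0.6],[49,1,0,0,0,-1.7,0.6],[49,2,0,0,0,-1.7,0.6]]
[[50,4,0,0,0,-1.7,0.6],[49,5,-1,0,0,-1.7,0.6],[0,0,48,0,0,0,0.6],[0,0,47,0,0,0,0.6]]
```

apply_moves(
  series=[
    [0, 0, -25, 0, 0, 0, 0.6],
    [0, 0, -35, 0, 0, 0, 0.6],
    [0, 0, -33, 0, 0, 0, 0.6],
    [0, 0, -30, 0, 0, 0, 0.6],
    [12, -39, -4, 0, 0, -0.8, 0.6],
    [13, -38, -4, 0, 0, -0.8, 0.6],
    [14, -38, -4, 0, 0, -0.8, 0.6],
    [14, -38, -3, 0, 0, -0.8, 0.6],
    [49, -2, 0, 0, 0, -1.7, 0.6],
    [49, -1, 0, 0, 0, -1.7, 0.6],
    [49, 1, 0, 0, 0, -1.7, 0.6],
    [49, 2, 0, 0, 0, -1.7, 0.6],
  ],
)

```text
time_s: 10.38
position: [0.4842, 0.1371, 0.1355]
tool_rot: [[-0.153, 0.988, 0.0], [0.988, 0.153, 0.0], [-0.0, 0.0, -1.0]]
ft_force: [1.1, -0.1, -0.2]
grip_width: 0.0666
gripper_force: 45.2
```

apply_moves(
  series=[
    [50, 4, 0, 0, 0, -1.7, 0.6],
    [49, 5, -1, 0, 0, -1.7, 0.6],
    [0, 0, 40, 0, 0, 0, 0.6],
    [0, 0, 0, 0, 0, 0, 0.6],
  ],
)

```text
time_s: 10.88
position: [0.4752, 0.2346, 0.0946]
tool_rot: [[-0.212, 0.977, -0.005], [0.977, 0.212, -0.001], [-0.0, -0.005, -1.0]]
ft_force: [0.4, -0.6, -0.9]
grip_width: 0.0666
gripper_force: 45.6
```

```bash
python3 - <<'E'
from plan import *
o=telemetry.observe(); print(o["position"],o["grip_width"],o["gripper_force"])
s=get_image("side");t=get_image("top")
save("pl1.png",np.hstack([cv2.resize(t["frame"][90:240,40:240],(400,300)),cv2.resize(s["frame"],(400,300))]),1)
plan([(476.8,234.7,5,102.15,.6,30)])
E
```

```text
[0.47522521 0.23462822 0.09455816] 0.06660016863172676 45.61335325241089
# -> (476.8, 234.7, 5, 102.15, 0.6, 30) end err [-0.4  0.3 -0.1]
[[0,0,23,0,0,0,0.6],[0,0,23,0,0,0,0.6],[0,0,23,0,0,0,0.6],[0,0,23,0,0,0,0.6]]
```

View pics/pl1.png

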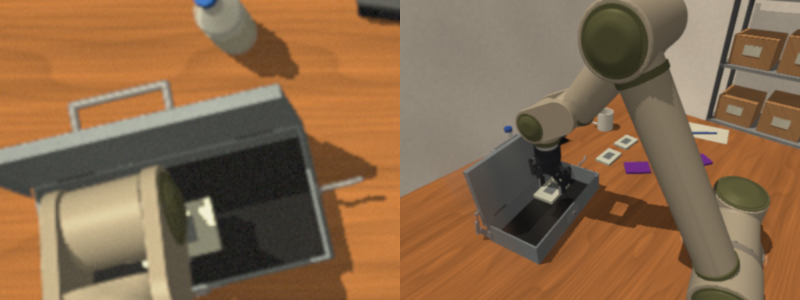

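apply_moves(
  series=[
    [0, 0, 25, 0, 0, 0, 0.6],
    [0, 0, 25, 0, 0, 0, 0.6],
    [0, 0, 22, 0, 0, 0, 0.6],
    [0, 0, 14, 0, 0, 0, 0.6],
    [0, 0, 4, 0, 0, 0, 0.6],
    [0, 0, 2, 0, 0, 0, 0.6],
    [0, 0, 0, 0, 0, 0, 0.6],
  ],
)

```text
time_s: 11.85
position: [0.4772, 0.2347, 0.0049]
tool_rot: [[-0.211, 0.977, 0.001], [0.977, 0.211, 0.0], [0.0, 0.001, -1.0]]
ft_force: [-0.4, -0.1, -0.4]
grip_width: 0.0666
gripper_force: 45.6
```

apply_moves(
  series=[
    [0, 0, 2, 0, 0, 0, 0.6],
    [0, 0, 1, 0, 0, 0, 0.6],
    [0, 0, 0, 0, 0, 0, 0.6],
    [0, 0, 0, 0, 0, 0, 0.6],
  ],
)

```text
time_s: 12.35
position: [0.4771, 0.2348, 0.0025]
tool_rot: [[-0.211, 0.977, 0.001], [0.977, 0.211, 0.0], [-0.0, 0.001, -1.0]]
ft_force: [-3.0, -0.5, 10.6]
grip_width: 0.0665
gripper_force: 46.8
```

apply_moves(
  series=[
    [0, 0, 0, 0, 0, 0, 0.9],
    [0, 0, 0, 0, 0, 0, 0.9],
    [0, 0, -10, 0, 0, 0, 0.9],
    [0, 0, -40, 0, 0, 0, 1],
    [0, 0, -45, 0, 0, 0, 1],
    [0, 0, -45, 0, 0, 0, 1],
    [-45, 0, 0, 0, 0, 0, 1],
    [-50, 0, 0, 0, 0, 0, 1],
    [-50, 0, 0, 0, 0, 0, 1],
    [-50, 0, 0, 0, 0, 0, 1],
    [-40, 0, 0, 0, 0, 0, 1],
    [0, 0, 0, 0, 0, 0, 1],
  ],
)

```text
time_s: 13.85
position: [0.5269, 0.0027, 0.1417]
tool_rot: [[-0.208, 0.978, 0.001], [0.978, 0.208, -0.0], [-0.0, 0.0, -1.0]]
ft_force: [-0.3, 0.7, -0.3]
grip_width: 0.085
gripper_force: 0.0
```

```bash
cat >> h.py <<'E'
def inbox(d,z):
    "carton in the box: white mask region, rays onto plane z (m)"
    im=d["frame"]; hsv=cv2.cvtColor(im,cv2.COLOR_RGB2HSV); P=cloud(d)
    m=((hsv[...,1]<90)&(hsv[...,2]>100)&(P[...,2]>z-.012)&(P[...,2]<z+.012)&(P[...,1]>.1)&(P[...,1]<.36)&(P[...,0]>.35)&(P[...,0]<.6)).astype(np.uint8)
    c=max(cv2.findContours(m,cv2.RETR_EXTERNAL,cv2.CHAIN_APPROX_NONE)[0],key=cv2.contourArea)
    W=np.array([ray(d,u,v,z)[:2]*1000 for u,v in c[:,0]],np.float32); mm=np.zeros_like(m); cv2.drawContours(mm,[c],-1,1,-1)
    k=(mm>0)&(d["z_map"]>0); print("z med",np.median(P[...,2][k]),"area",mm.sum()); return cv2.minAreaRect(W),c
E
python3 - <<'E'
from plan import *
t=get_image("top")
for c in cartons(t): print(c)
print(inbox(t,.016)[0])
s=get_image("side"); print("side",inbox(s,.016)[0])
save("pl2.png",np.hstack([cv2.resize(t["frame"][90:240,40:240],(400,300)),cv2.resize(s["frame"][170:350,80:320],(400,300))]),1)
print(telemetry.observe()["position"])
E
```

```text
{'px': (136, 207), 'c': (474.9, 235.1), 'z': np.float64(16.1), 'size': (72.5, 106.5), 'long': 102.4}
{'px': (504, 212), 'c': (446.9, -936.6), 'z': np.float64(-341.9), 'size': (51.2, 236.9), 'long': 176.8}
{'px': (271, 184), 'c': (531.3, -133.5), 'z': np.float64(11.8), 'size': (67.9, 101.1), 'long': 94.6}
{'px': (324, 178), 'c': (543.2, -278.7), 'z': np.float64(12.0), 'size': (100.8, 68.6), 'long': 88.9}
{'px': (122, 204), 'c': (482.8, 265.3), 'z': np.float64(55.3), 'size': (194.6, 332.9), 'long': 102.3}
{'px': (348, 112), 'c': (726.3, -348.7), 'z': np.float64(7.6), 'size': (74.6, 72.1), 'long': 24.4}
{'px': (241, 91), 'c': (781.5, -56.5), 'z': np.float64(51.8), 'size': (122.6, 23.5), 'long': 80.5}
z med 0.016407183673321057 area 944
((474.9303283691406, 235.12298583984375), (68.87618255615234, 102.96245574951172), 12.161958694458008)
z med 0.01592724414740654 area 791
side ((471.03436279296875, 236.09130859375), (67.45328521728516, 106.62581634521484), 12.441588401794434)
[0.52623199 0.00510994 0.14162468]
```

```bash
python3 - <<'E'
from plan import *
plan([(533.3,-133.4,135,94.7,1,50),(533.3,-133.4,50,94.7,1,45),(533.3,-133.4,-3,94.7,1,27)])
E
```

```text
# -> (533.3, -133.4, 135, 94.7, 1, 50) end err [-0.3  0.3  0.4]
# -> (533.3, -133.4, 50, 94.7, 1, 45) end err [-0.3  0.3  0.4]
# -> (533.3, -133.4, -3, 94.7, 1, 27) end err [-0.3  0.3  0.4]
[[-46,-7,2,0,0,2.5,1],[-46,-6,2,0,0,2.5,1],[-46,-3,3,0,0,2.4,1],[0,0,42,0,0,0,1],[0,0,43,0,0,0,1],[0,0,26,0,0,0,1],[0,0,27,0,0,0,1]]
```

apply_moves(
  series=[
    [-46, -7, 2, 0, 0, 2.5, 1],
    [-46, -6, 2, 0, 0, 2.5, 1],
    [-46, -3, 3, 0, 0, 2.4, 1],
    [0, 0, 42, 0, 0, 0, 1],
    [0, 0, 43, 0, 0, 0, 1],
    [0, 0, 0, 0, 0, 0, 1],
    [0, 0, 0, 0, 0, 0, 1],
  ],
)

```text
time_s: 14.82
position: [0.5348, -0.1334, 0.0509]
tool_rot: [[-0.085, 0.996, 0.002], [0.996, 0.085, -0.001], [-0.001, 0.002, -1.0]]
ft_force: [-0.2, 0.7, 1.5]
grip_width: 0.0855
gripper_force: 0.0
```

apply_moves(
  series=[
    [0, 0, 26, 0, 0, 0, 1],
    [0, 0, 27, 0, 0, 0, 1],
    [0, 0, 0, 0, 0, 0, 1],
    [0, 0, 0, 0, 0, 0, 1],
    [0, 0, 0, 0, 0, 0, 0.6],
    [0, 0, 0, 0, 0, 0, 0.6],
    [0, 0, 0, 0, 0, 0, 0.6],
    [0, 0, 0, 0, 0, 0, 0.6],
  ],
)

```text
time_s: 15.82
position: [0.5346, -0.1341, -0.002]
tool_rot: [[-0.083, 0.997, 0.002], [0.997, 0.083, -0.001], [-0.001, 0.002, -1.0]]
ft_force: [-0.4, 0.6, 8.7]
grip_width: 0.0665
gripper_force: 43.4
```

```bash
python3 - <<'E'
from plan import *
plan([(534,-133.5,130,94.7,.6,40),(500,-20,135,97,.6,50),(477.1,234.8,135,102.15,.6,50),(477.1,234.8,60,102.15,.6,40)])
E
```

```text
# -> (534, -133.5, 130, 94.7, 0.6, 40) end err [-0.4  0.4 -0. ]
# -> (500, -20, 135, 97, 0.6, 50) end err [-0.3 -0.3 -0.1]
# -> (477.1, 234.8, 135, 102.15, 0.6, 50) end err [-0.3 -0.3 -0.2]
# -> (477.1, 234.8, 60, 102.15, 0.6, 40) end err [-0.3 -0.3 -0.2]
[[0,0,-33,0,0,0,0.6],[0,0,-33,0,0,0,0.6],[0,0,-33,0.1,0,0,0.6],[0,0,-33,0,0.1,0.1,0.6],[39,-8,-2,0,0,-0.8,0.6],[39,-8,-1,0,0,-0.8,0.6],[39,-7,-2,0,0,-0.7,0.6],[43,1,0,0,0,-0.9,0.6],[42,2,0,0,0,-0.9,0.6],[43,3,0,0,0,-0.8,0.6],[42,3,0,0,0,-0.9,0.6],[42,4,0,0,0,-0.8,0.6]]
[[43,5,0,0,0,-0.9,0.6],[0,0,38,0,0,0,0.6],[0,0,37,0,0,0,0.6]]
```

apply_moves(
  series=[
    [0, 0, -33, 0, 0, 0, 0.6],
    [0, 0, -33, 0, 0, 0, 0.6],
    [0, 0, -33, 0, 0, 0, 0.6],
    [0, 0, -33, 0, 0, 0, 0.6],
    [39, -8, -2, 0, 0, -0.8, 0.6],
    [39, -8, -1, 0, 0, -0.8, 0.6],
    [39, -7, -2, 0, 0, -0.7, 0.6],
    [43, 1, 0, 0, 0, -0.9, 0.6],
    [42, 2, 0, 0, 0, -0.9, 0.6],
    [43, 3, 0, 0, 0, -0.8, 0.6],
    [42, 3, 0, 0, 0, -0.9, 0.6],
    [42, 4, 0, 0, 0, -0.8, 0.6],
  ],
)

```text
time_s: 17.32
position: [0.4797, 0.1933, 0.1341]
tool_rot: [[-0.198, 0.98, 0.001], [0.98, 0.198, 0.0], [-0.0, 0.001, -1.0]]
ft_force: [-0.3, 0.1, -1.2]
grip_width: 0.0667
gripper_force: 46.4
```

apply_moves(
  series=[
    [43, 5, 0, 0, 0, -0.9, 0.6],
    [0, 0, 38, 0, 0, 0, 0.6],
    [0, 0, 37, 0, 0, 0, 0.6],
    [0, 0, 0, 0, 0, 0, 0.6],
    [0, 0, 0, 0, 0, 0, 0.6],
    [0, 0, 0, 0, 0, 0, 0.6],
  ],
)

```text
time_s: 18.08
position: [0.4772, 0.2352, 0.06]
tool_rot: [[-0.213, 0.977, 0.003], [0.977, 0.213, 0.001], [0.0, 0.003, -1.0]]
ft_force: [-0.0, 0.2, -0.5]
grip_width: 0.0664
gripper_force: 46.4
```

```bash
python3 - <<'E'
from plan import *
o=telemetry.observe(); print(o["position"],o["grip_width"],o["ft_force"])
plan([(477.1,234.3,40,102.15,.6,30),(477.1,234.3,16,102.15,.6,30)],dec=1)
E
```

```text
[0.4771686  0.23516068 0.05996741] 0.06644421138150745 [-0.00687229  0.24988315 -0.4879539 ]
# -> (477.1, 234.3, 40, 102.15, 0.6, 30) end err [-0. -0.  0.]
# -> (477.1, 234.3, 16, 102.15, 0.6, 30) end err [ 0. -0.  0.]
[[-0.8,-0.3,20,0.2,0,0.1,0.6],[0,0,24,0,0,0,0.6]]
```

apply_moves(
  series=[
    [-0.8, -0.3, 20, 0.2, 0, 0.1, 0.6],
    [0, 0, 20, 0, 0, 0, 0.6],
    [0, 0, 2, 0, 0, 0, 0.6],
    [0, 0, 1, 0, 0, 0, 0.6],
    [0, 0, 1, 0, 0, 0, 0.6],
    [0, 0, 0, 0, 0, 0, 0.6],
    [0, 0, 0, 0, 0, 0, 0.6],
  ],
)

```text
time_s: 18.95
position: [0.4763, 0.2342, 0.0146]
tool_rot: [[-0.211, 0.977, -0.003], [0.977, 0.211, -0.001], [0.0, -0.003, -1.0]]
ft_force: [-0.0, -0.4, -0.8]
grip_width: 0.0666
gripper_force: 46.4
```

apply_moves(
  series=[
    [0, 0.6, 1, 0, 0, 0, 0.6],
    [0, 0, 1, 0, 0, 0, 0.6],
    [0, 0, 0, 0, 0, 0, 0.6],
    [0, 0, 0, 0, 0, 0, 0.6],
  ],
)

```text
time_s: 19.45
position: [0.4765, 0.2343, 0.0141]
tool_rot: [[-0.211, 0.977, -0.003], [0.977, 0.211, -0.001], [-0.0, -0.003, -1.0]]
ft_force: [-8.5, -3.8, 19.6]
grip_width: 0.0667
gripper_force: 48.6
```

apply_moves(
  series=[
    [0, 0, -1.5, 0, 0, 0, 0.6],
    [0, 0, 0, 0, 0, 0, 0.6],
    [0, 0, 0, 0, 0, 0, 0.9],
    [0, 0, 0, 0, 0, 0, 0.9],
    [0, 0, -10, 0, 0, 0, 0.9],
    [0, 0, -40, 0, 0, 0, 1],
    [0, 0, -40, 0, 0, 0, 1],
    [0, 0, -40, 0, 0, 0, 1],
    [-50, 0, 0, 0, 0, 0, 1],
    [-50, 0, 0, 0, 0, 0, 1],
    [-50, 0, 0, 0, 0, 0, 1],
    [-50, 0, 0, 0, 0, 0, 1],
  ],
)

```text
time_s: 20.95
position: [0.5195, 0.0373, 0.1445]
tool_rot: [[-0.211, 0.977, -0.003], [0.977, 0.211, -0.001], [-0.0, -0.003, -1.0]]
ft_force: [0.2, 0.3, -1.0]
grip_width: 0.0854
gripper_force: 0.0
```

apply_moves(
  series=[
    [-50, 0, 0, 0, 0, 0, 1],
    [-50, 0, 0, 0, 0, 0, 1],
    [0, 0, 0, 0, 0, 0, 1],
    [0, 0, 0, 0, 0, 0, 1],
  ],
)

```text
time_s: 21.45
position: [0.5402, -0.0585, 0.1441]
tool_rot: [[-0.211, 0.978, -0.004], [0.978, 0.211, -0.0], [0.0, -0.004, -1.0]]
ft_force: [0.0, -0.6, -0.1]
grip_width: 0.0855
gripper_force: 0.0
```

```bash
python3 - <<'E'
from plan import *
t=get_image("top")
for c in cartons(t): print(c)
print(inbox(t,.028)[0])
s=get_image("side"); print("side",inbox(s,.028)[0])
save("pl3.png",np.hstack([cv2.resize(t["frame"][170:240,90:190],(400,300),interpolation=cv2.INTER_CUBIC),cv2.resize(s["frame"][220:310,130:250],(400,300),interpolation=cv2.INTER_CUBIC)]),1)
o=telemetry.observe(); print(o["position"])
E
```

```text
{'px': (504, 213), 'c': (445.8, -937.0), 'z': np.float64(-342.6), 'size': (51.2, 239.3), 'long': 176.8}
{'px': (324, 178), 'c': (543.2, -278.7), 'z': np.float64(11.9), 'size': (100.8, 68.6), 'long': 88.9}
{'px': (347, 112), 'c': (726.0, -348.2), 'z': np.float64(7.8), 'size': (74.8, 72.4), 'long': 36.5}
{'px': (241, 91), 'c': (781.3, -56.5), 'z': np.float64(51.5), 'size': (122.7, 23.8), 'long': 81.0}
z med 0.028531488668246396 area 944
((474.3693542480469, 232.86422729492188), (67.97130584716797, 101.37020111083984), 12.38493824005127)
z med 0.028042952314054737 area 826
side ((472.3985595703125, 238.38323974609375), (69.41126251220703, 108.36550903320312), 12.81285572052002)
[ 0.54022361 -0.05779932  0.14410944]
```

View pics/pl3.png

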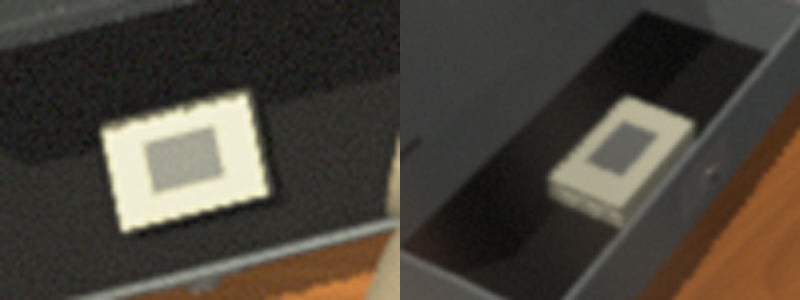

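The view shows two cartons looking flush, with the top one's label at about (184,160) in the crop. I'll compare the label centroids to quantify the offset.

```bash
cat >> h.py <<'E'
def label(d,z,im=None,guess=(475,235),r=45):
    "centroid of dark label inside the white top face -> world mm at plane z(m); averaged angle from minAreaRect"
    im=d["frame"] if im is None else im
    g=cv2.cvtColor(im,cv2.COLOR_RGB2GRAY).astype(np.float32)
    u0,v0=proj(d,(guess[0]/1000,guess[1]/1000,z)); S=8
    u0=int(round(u0));v0=int(round(v0)); n=13
    c=cv2.resize(g[v0-n:v0+n+1,u0-n:u0+n+1],None,fx=S,fy=S,interpolation=cv2.INTER_CUBIC)
    t,m=cv2.threshold(cv2.normalize(c,None,0,255,cv2.NORM_MINMAX).astype(np.uint8),0,255,cv2.THRESH_BINARY_INV+cv2.THRESH_OTSU)
    nl,L,st,ce=cv2.connectedComponentsWithStats(m); k=L[len(L)//2,len(L)//2]
    cu,cv=ce[k]; p=ray(d,u0-n+(cu+.5)/S-.5,v0-n+(cv+.5)/S-.5,z)*1000
    return p[:2].round(2),st[k].tolist()
E
python3 - <<'E'
from h import *
t=get_image("top")
print("top2",label(t,.028,guess=(475,233)),"C",label(t,.012,guess=(543,-278.7)))
q=cv2.imread("pics/pl2.png")[:,:400,::-1]; im=np.zeros_like(t["frame"]); im[90:240,40:240]=cv2.resize(q,(200,150),interpolation=cv2.INTER_AREA)
print("first",label(t,.016,im=im))
t0=cv2.imread("pics/top0.png")[:,:,::-1]; im=cv2.resize(t0,(512,384),interpolation=cv2.INTER_AREA)
for g in((653,-113),(531,-133.4),(543,-278.7)): print("orig",label(t,.012,im=im,guess=g))
E
```

```text
top2 (array([475.29, 235.18]), [28, 48, 153, 117, 12614]) C (array([ 543.28, -278.75]), [39, 55, 146, 99, 13574])
first (array([475.56, 235.4 ]), [29, 49, 149, 115, 12036])
orig (array([ 652.89, -112.94]), [35, 58, 144, 98, 13577])
orig (array([ 531.71, -133.48]), [36, 51, 151, 109, 13904])
orig (array([ 543.21, -278.74]), [38, 54, 148, 101, 14103])
```

Label centroids put the two cartons within about 0.3 mm of each other. Now the third.

```bash
python3 - <<'E'
from plan import *
plan([(545.3,-278.7,120,90,1,46),(545.3,-278.7,50,90,1,45)])
E
```

```text
# -> (545.3, -278.7, 120, 90, 1, 46) end err [-0.1 -0.4 -0.2]
# -> (545.3, -278.7, 50, 90, 1, 45) end err [-0.1 -0.4 -0.2]
[[-43,-8,5,0,0,2.5,1],[-44,-7,5,0,0,2.4,1],[-44,-5,5,-0.1,0,2.5,1],[-44,-2,5,0,0,2.4,1],[-44,-1,4,-0.1,0,2.5,1],[0,0,35,0,0,0,1],[0,0,35,0,0,0,1]]
```

apply_moves(
  series=[
    [-43, -8, 5, 0, 0, 2.5, 1],
    [-44, -7, 5, 0, 0, 2.4, 1],
    [-44, -5, 5, 0, 0, 2.5, 1],
    [-44, -2, 5, 0, 0, 2.4, 1],
    [-44, -1, 4, -0.2, 0, 2.5, 1],
    [0, 0, 35, 0, 0, 0, 1],
    [0, 0, 35, 0, 0, 0, 1],
    [0, 0, 0, 0, 0, 0, 1],
    [0, 0, 0, 0, 0, 0, 1],
    [0, 0, 0, 0, 0, 0, 1],
  ],
)

```text
time_s: 22.85
position: [0.546, -0.2796, 0.0517]
tool_rot: [[0.002, 1.0, 0.002], [1.0, -0.002, -0.002], [-0.002, 0.002, -1.0]]
ft_force: [0.0, 0.5, -0.5]
grip_width: 0.0855
gripper_force: 0.0
```

```bash
python3 - <<'E'
from plan import *
t=get_image("top"); print([c for c in cartons(t) if c["c"][1]<-200])
plan([(545.3,-278.7,-3,90,1,27)],dec=1)
E
```

```text
[{'px': (504, 212), 'c': (446.9, -936.5), 'z': np.float64(-341.5), 'size': (51.2, 236.9), 'long': 176.8}, {'px': (348, 112), 'c': (726.8, -348.4), 'z': np.float64(7.8), 'size': (74.6, 72.9), 'long': 88.8}]
# -> (545.3, -278.7, -3, 90, 1, 27) end err [-0.  0. -0.]
[[0.3,-0.2,18.1,0,0,0,1],[0.4,-0.2,18.2,0.1,0.1,0,1],[0.3,-0.2,18.1,0,0,-0.1,1]]
```

apply_moves(
  series=[
    [0.3, -0.2, 18, 0, 0, 0, 1],
    [0.3, -0.2, 18, 0, 0, 0, 1],
    [0.3, 0, 18, 0, 0, 0, 1],
    [0, 0, 0, 0, 0, 0, 1],
    [0, 0, 0, 0, 0, 0, 1],
    [0, 0, 0, 0, 0, 0, 0.6],
    [0, 0, 0, 0, 0, 0, 0.6],
    [0, 0, 0, 0, 0, 0, 0.6],
    [0, 0, 0, 0, 0, 0, 0.6],
  ],
)

```text
time_s: 24.02
position: [0.5452, -0.2789, -0.003]
tool_rot: [[0.002, 1.0, 0.001], [1.0, -0.002, -0.002], [-0.002, 0.001, -1.0]]
ft_force: [-1.0, 1.1, 5.6]
grip_width: 0.0665
gripper_force: 45.3
```

```bash
python3 - <<'E'
from plan import *
o=telemetry.observe(); print(o["position"])
plan([(545.3,-278.7,130,90,.6,42),(510,-20,140,97,.6,55),(477.1,234.8,140,102.15,.6,50),(477.1,234.8,70,102.15,.6,40)])
E
```

```text
[ 0.54523852 -0.27889676 -0.00297472]
# -> (545.3, -278.7, 130, 90, 0.6, 42) end err [ 0.2 -0.  -0. ]
# -> (510, -20, 140, 97, 0.6, 55) end err [-0.5 -0.1 -0. ]
# -> (477.1, 234.8, 140, 102.15, 0.6, 50) end err [-0.3 -0.4 -0.1]
# -> (477.1, 234.8, 70, 102.15, 0.6, 40) end err [-0.3 -0.4 -0.1]
[[0,0,-33,0,0,0,0.6],[0,0,-33,0,0,0,0.6],[0,0,-33,0,0,-0.1,0.6],[0,0,-34,0.1,0.1,0,0.6],[52,-7,-2,0,0,-1.4,0.6],[52,-6,-2,0,0,-1.4,0.6],[52,-4,-2,0,0,-1.4,0.6],[52,-3,-2,0,0,-1.4,0.6],[52,-2,-2,0,0,-1.4,0.6],[43,0,0,0,0,-0.9,0.6],[43,0,0,0,0,-0.9,0.6],[43,1,0,0,0,-0.8,0.6]]
[[43,2,0,0,0,-0.9,0.6],[42,2,0,0,0,-0.8,0.6],[43,3,0,0,0,-0.9,0.6],[0,0,35,0,0,0,0.6],[0,0,35,0,0,0,0.6]]
```

apply_moves(
  series=[
    [0, 0, -33, 0, 0, 0, 0.6],
    [0, 0, -33, 0, 0, 0, 0.6],
    [0, 0, -33, 0, 0, -0.1, 0.6],
    [0, 0, -34, 0, 0, 0, 0.6],
    [52, -7, -2, 0, 0, -1.4, 0.6],
    [52, -6, -2, 0, 0, -1.4, 0.6],
    [52, -4, -2, 0, 0, -1.4, 0.6],
    [52, -3, -2, 0, 0, -1.4, 0.6],
    [52, -2, -2, 0, 0, -1.4, 0.6],
    [43, 0, 0, 0, 0, -0.9, 0.6],
    [43, 0, 0, 0, 0, -0.9, 0.6],
    [43, 1, 0, 0, 0, -0.8, 0.6],
  ],
)

```text
time_s: 25.52
position: [0.4932, 0.1096, 0.1389]
tool_rot: [[-0.167, 0.986, 0.0], [0.986, 0.167, -0.001], [-0.001, 0.0, -1.0]]
ft_force: [0.7, -0.9, -0.3]
grip_width: 0.0667
gripper_force: 45.7
```

apply_moves(
  series=[
    [43, 2, 0, 0, 0, -0.9, 0.6],
    [42, 2, 0, 0, 0, -0.8, 0.6],
    [43, 3, 0, 0, 0, -0.9, 0.6],
    [0, 0, 35, 0, 0, 0, 0.6],
    [0, 0, 35, 0, 0, 0, 0.6],
    [0, 0, 0, 0, 0, 0, 0.6],
    [0, 0, 0, 0, 0, 0, 0.6],
    [0, 0, 0, 0, 0, 0, 0.6],
    [0, 0, 0, 0, 0, 0, 0.6],
  ],
)

```text
time_s: 26.65
position: [0.4776, 0.2353, 0.0695]
tool_rot: [[-0.211, 0.977, 0.002], [0.977, 0.211, -0.0], [-0.001, 0.002, -1.0]]
ft_force: [0.3, -0.8, -1.5]
grip_width: 0.0668
gripper_force: 45.7
```

```bash
python3 - <<'E'
from plan import *
o=telemetry.observe(); print(o["position"],o["grip_width"],o["ft_force"])
plan([(477,234.8,30,102.15,.6,30)],dec=1)
E
```

```text
[0.47763989 0.23533386 0.06952395] 0.06683068964741046 [ 0.25484868 -0.82903399 -1.51003349]
# -> (477, 234.8, 30, 102.15, 0.6, 30) end err [-0.  0. -0.]
[[-0.2,-0.4,19.8,0,0,0,0.6],[-0.2,-0.4,19.7,0.1,0,0,0.6]]
```

apply_moves(
  series=[
    [-0.2, -0.4, 20, 0, 0, 0, 0.6],
    [-0.2, -0.3, 18, 0, 0, 0, 0.6],
    [0, 0, 3, 0, 0, 0, 0.6],
    [0, 0, 1, 0, 0, 0, 0.6],
    [0, 0, 0, 0, 0, 0, 0.6],
    [0, 0, 0, 0, 0, 0, 0.6],
  ],
)

```text
time_s: 27.4
position: [0.4769, 0.2348, 0.0271]
tool_rot: [[-0.211, 0.977, 0.001], [0.977, 0.211, -0.0], [-0.001, 0.001, -1.0]]
ft_force: [0.6, -0.9, -0.2]
grip_width: 0.0667
gripper_force: 45.7
```

apply_moves(
  series=[
    [0, 0, 1, 0, 0, 0, 0.6],
    [0, 0, 0.5, 0, 0, 0, 0.6],
    [0, 0, 0, 0, 0, 0, 0.6],
    [0, 0, 0, 0, 0, 0, 0.6],
  ],
)

```text
time_s: 27.9
position: [0.4767, 0.2347, 0.0251]
tool_rot: [[-0.211, 0.977, 0.0], [0.977, 0.211, -0.001], [-0.001, -0.0, -1.0]]
ft_force: [0.1, -0.1, -1.7]
grip_width: 0.0671
gripper_force: 45.8
```

apply_moves(
  series=[
    [0, 0, 0.5, 0, 0, 0, 0.6],
    [0, 0, 0, 0, 0, 0, 0.6],
    [0, 0, 0, 0, 0, 0, 0.9],
    [0, 0, 0, 0, 0, 0, 0.9],
    [0, 0, -10, 0, 0, 0, 0.9],
    [0, 0, -45, 0, 0, 0, 1],
    [0, 0, -45, 0, 0, 0, 1],
    [0, 0, -25, 0, 0, 0, 1],
    [-50, 0, 0, 0, 0, 0, 1],
    [-50, 0, 0, 0, 0, 0, 1],
    [-50, 0, 0, 0, 0, 0, 1],
    [-50, 0, 0, 0, 0, 0, 1],
  ],
)

```text
time_s: 29.4
position: [0.5191, 0.0377, 0.1505]
tool_rot: [[-0.211, 0.977, 0.001], [0.977, 0.211, -0.001], [-0.001, 0.001, -1.0]]
ft_force: [-0.2, -0.1, 0.1]
grip_width: 0.0853
gripper_force: 0.0
```

apply_moves(
  series=[
    [-50, 0, 0, 0, 0, 0, 1],
    [0, 0, 0, 0, 0, 0, 1],
    [0, 0, 0, 0, 0, 0, 1],
  ],
)

```text
time_s: 29.78
position: [0.5292, -0.0091, 0.1501]
tool_rot: [[-0.211, 0.978, 0.0], [0.978, 0.211, -0.0], [-0.0, -0.0, -1.0]]
ft_force: [0.1, 1.0, 0.6]
grip_width: 0.0851
gripper_force: 0.0
```

```bash
python3 - <<'E'
from plan import *
t=get_image("top");print("top3",label(t,.040,guess=(475,235)), inbox(t,.04)[0])
s=get_image("side")
for c in cartons(t): print(c)
save("pl4.png",np.hstack([cv2.resize(t["frame"][170:240,90:190],(400,300),interpolation=cv2.INTER_CUBIC),cv2.resize(s["frame"][220:310,130:250],(400,300),interpolation=cv2.INTER_CUBIC)]),1)
o=telemetry.observe(); print(o["position"])
E
```

```text
z med 0.04040039916750504 area 967
top3 (array([475.25, 235.  ]), [34, 44, 154, 121, 13253]) ((474.11737060546875, 232.5158233642578), (68.406494140625, 101.46745300292969), 12.47437858581543)
{'px': (135, 206), 'c': (475.8, 233.3), 'z': np.float64(39.7), 'size': (74.3, 110.0), 'long': 102.9}
{'px': (504, 212), 'c': (446.9, -937.2), 'z': np.float64(-342.9), 'size': (51.3, 237.1), 'long': 176.8}
{'px': (125, 203), 'c': (484.3, 258.4), 'z': np.float64(55.3), 'size': (194.6, 347.1), 'long': 102.3}
{'px': (348, 112), 'c': (726.3, -348.5), 'z': np.float64(8.1), 'size': (74.0, 72.8), 'long': 17.4}
{'px': (241, 91), 'c': (781.4, -56.7), 'z': np.float64(51.7), 'size': (122.2, 23.6), 'long': 81.1}
[ 0.52910504 -0.00842815  0.15003255]
```

View pics/pl4.png

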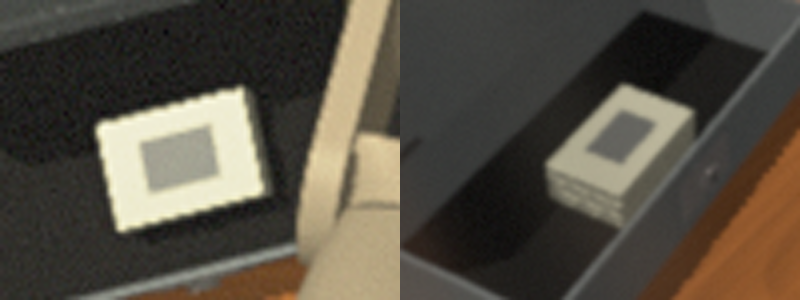

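The three-high pile is flush, with labels within 0.4 mm. Next I'll measure the handle on the open lid before shutting it.

```bash
python3 - <<'E'
from plan import *
for n in("top","side"):
    t=get_image(n); P=cloud(t)
    k=(P[...,2]>.222)&(P[...,2]<.242)&(P[...,1]>.19)&(P[...,1]<.36)&(P[...,0]>.61)&(P[...,0]<.68)
    q=(P[k]*1000).astype(np.float32)
    if len(q)>20:
        vx,vy,x0,y0=cv2.fitLine(q[:,:2].copy(),cv2.DIST_HUBER,0,.01,.01).ravel(); pr=(q[:,:2]-[x0,y0])@[vx,vy]
        print(n,len(q),"ang",np.degrees(np.arctan2(vy,vx))%180,"mid",np.array([x0,y0])+np.array([vx,vy])*(pr.min()+pr.max())/2,pr.min(),pr.max(),"z",np.percentile(q[:,2],[10,50,90]))
plan([(560,60,300,102.15,.28,50),(631,268,300,102.15,.28,50),(631,268,214,102.15,.28,30)])
E
```

```text
top 268 ang 99.81946 mid [626.8346  267.99796] -63.00885 57.956615 z [233.51362915 236.71749878 239.38347321]
side 137 ang 102.19285 mid [627.7114  270.48953] -56.59104 61.80832 z [233.47785645 235.96028137 237.82717285]
# -> (560, 60, 300, 102.15, 0.28, 50) end err [-0.4  0.2  0.1]
# -> (631, 268, 300, 102.15, 0.28, 50) end err [-0.  -0.4  0.2]
# -> (631, 268, 214, 102.15, 0.28, 30) end err [-0.  -0.3  0.2]
[[15,11,-38,0,0,0,0.28],[15,11,-37,0,0,0,0.28],[15,11,-38,0,0,0.1,0.28],[15,12,-37,0,0,0,0.28],[38,23,0,0,0,0,0.28],[38,22,0,0,0,0,0.28],[38,23,0,0,0,0,0.28],[37,22,0,0,0,0,0.28],[38,23,0,0,0,0,0.28],[0,0,29,0,0,0,0.28],[0,0,28,0,0,0,0.28],[0,0,29,0,0,0,0.28]]
```

apply_moves(
  series=[
    [15, 11, -38, 0, 0, 0, 0.28],
    [15, 11, -37, 0, 0, 0, 0.28],
    [15, 11, -38, 0, 0, 0, 0.28],
    [15, 12, -37, 0, 0, 0, 0.28],
    [38, 22, 0, 0, 0, 0, 0.28],
    [38, 22, 0, 0, 0, 0, 0.28],
    [38, 23, 0, 0, 0, 0, 0.28],
    [37, 22, 0, 0, 0, 0, 0.28],
    [38, 23, 0, 0, 0, 0, 0.28],
    [0, 0, 0, 0, 0, 0, 0.28],
    [0, 0, 0, 0, 0, 0, 0.28],
  ],
)

```text
time_s: 31.35
position: [0.6299, 0.2673, 0.2995]
tool_rot: [[-0.212, 0.977, -0.0], [0.977, 0.212, -0.001], [-0.001, -0.001, -1.0]]
ft_force: [-0.6, 0.9, 0.7]
grip_width: 0.0238
gripper_force: 0.0
```

apply_moves(
  series=[
    [0, 0, 29, 0, 0, 0, 0.28],
    [0, 0, 28, 0, 0, 0, 0.28],
    [0, 0, 28, 0, 0, 0, 0.28],
    [0, 0, 0, 0, 0, 0, 0.28],
    [0, 0, 0, 0, 0, 0, 0],
    [0, 0, 0, 0, 0, 0, 0],
    [0, 0, 0, 0, 0, 0, 0],
  ],
)

```text
time_s: 32.22
position: [0.631, 0.2663, 0.2153]
tool_rot: [[-0.21, 0.978, 0.002], [0.978, 0.21, -0.001], [-0.002, 0.002, -1.0]]
ft_force: [4.6, -3.3, 3.2]
grip_width: 0.0082
gripper_force: 39.1
```

```bash
python3 - <<'E'
from plan import *
o=telemetry.observe(); p=o["position"]*1000; print(p,o["grip_width"],o["gripper_force"],o["ft_force"])
bx=np.array([np.cos(np.radians(12.15)),np.sin(np.radians(12.15)),0])
hinge=np.array([579.5,256.8,71.]); r=np.hypot(165,40); a0=np.degrees(np.arctan2(40,165)); W=[]
f=lambda th:hinge-bx*r*np.cos(np.radians(a0+th))+[0,0,r*np.sin(np.radians(a0+th))-18.7]
s=f(94.5); print("expected",s)
for th in [90,84,78,72,66,60,54,48,42,36,30,24,18,12,7,3,0]: W.append((*f(th),102.15,0))
plan(W,step=45,start=(*s,102.15))
E
```

```text
[631.02855327 266.29467833 215.28415208] 0.008200491068134478 39.099406599998474 [ 4.62743797 -3.27894732  3.17761176]
expected [631.13921811 267.91763278 213.65299624]
# -> (np.float64(618.6039975105916), np.float64(265.21887039285224), np.float64(217.3), 102.15, 0) end err [ 0.2  0.  -0.4]
# -> (np.float64(601.5289235551671), np.float64(261.5427031534249), np.float64(220.57725126647122), 102.15, 0) end err [-0.3 -0.1 -0.1]
# -> (np.float64(584.2124961034236), np.float64(257.8145738657742), np.float64(222.0108217537883), 102.15, 0) end err [-0.  -0.   0.4]
# -> (np.float64(566.8444375582178), np.float64(254.07532869453684), np.float64(221.58500496369822), 102.15, 0) end err [ 0.2  0.  -0.1]
# -> (np.float64(549.6150360034708), np.float64(250.36593559229624), np.float64(219.30446623406115), 102.15, 0) end err [-0.4 -0.1 -0.3]
# -> (np.float64(532.7130603681005), np.float64(246.727035446121), np.float64(215.19419162443236), 102.15, 0) end err [ 0.3  0.1 -0.5]
# -> (np.float64(516.323692234134), np.float64(243.1984968075014), np.float64(209.29921416356527), 102.15, 0) end err [-0.4 -0.
[... 966 characters left out ...]
> (np.float64(424.1639242490479), np.float64(223.3570178924207), np.float64(112.11028772750221), 102.15, 0) end err [0.3 0.1 0.5]
# -> (np.float64(420.4636168833232), np.float64(222.5603625602564), np.float64(100.88061417026869), 102.15, 0) end err [0.5 0.1 0.2]
# -> (np.float64(418.1960102688096), np.float64(222.0721596294846), np.float64(92.3), 102.15, 0) end err [ 0.2  0.  -0.4]
[[0,-13,-4,0,0,0,0],[0,-17,-3,0,0,0,0],[0,-18,-1,0,0,0,0],[0,-18,0,0,0,0,0],[0,-17,2,0,0,0,0],[0,-18,4,0,0,0,0],[0,-16,6,0,0,0,0],[0,-17,8,0,0,0,0],[0,-15,9,0,0,0,0],[0,-14,11,0,0,0,0],[0,-13,12,0,0,0,0],[0,-11,14,0,0,0,0]]
[[0,-10,14,0,0,0,0],[0,-9,16,0,0,0,0],[0,-6,14,0,0,0,0],[0,-4,11,0,0,0,0],[0,-2,8,0,0,0,0]]
```

apply_moves(
  series=[
    [0, -13, -3, 0, 0, 0, 0],
    [0, -17, -3, 0, 0, 0, 0],
    [0, -18, -1, 0, 0, 0, 0],
    [0, -18, 0, 0, 0, 0, 0],
    [0, -17, 2, 0, 0, 0, 0],
    [0, -17, 4, 0, 0, 0, 0],
    [0, -16, 6, 0, 0, 0, 0],
    [0, -16, 8, 0, 0, 0, 0],
    [0, -15, 9, 0, 0, 0, 0],
    [0, -14, 11, 0, 0, 0, 0],
    [0, -13, 12, 0, 0, 0, 0],
    [0, -11, 14, 0, 0, 0, 0],
  ],
)

```text
time_s: 33.72
position: [0.4475, 0.2272, 0.1549]
tool_rot: [[-0.211, 0.977, -0.004], [0.977, 0.211, -0.002], [-0.002, -0.004, -1.0]]
ft_force: [-0.8, -4.3, -2.2]
grip_width: 0.0079
gripper_force: 41.9
```

apply_moves(
  series=[
    [0, -10, 14, 0, 0, 0, 0],
    [0, -9, 16, 0, 0, 0, 0],
    [0, -6, 14, 0, 0, 0, 0],
    [0, -4, 11, 0, 0, 0, 0],
    [0, -2, 8, 0, 0, 0, 0],
    [0, 0, 0, 0, 0, 0, 0],
    [0, 0, 0, 0, 0, 0, 0],
  ],
)

```text
time_s: 34.6
position: [0.4184, 0.221, 0.0929]
tool_rot: [[-0.211, 0.977, -0.002], [0.977, 0.211, -0.002], [-0.001, -0.002, -1.0]]
ft_force: [-3.2, -6.4, 5.0]
grip_width: 0.0085
gripper_force: 42.1
```

apply_moves(
  series=[
    [0, 0, 0, 0, 0, 0, 0.4],
    [0, 0, 0, 0, 0, 0, 0.4],
    [0, 0, -30, 0, 0, 0, 0.4],
    [0, 0, -45, 0, 0, 0, 0.4],
    [0, 0, -45, 0, 0, 0, 0.4],
    [0, 0, 0, 0, 0, 0, 0.4],
  ],
)

```text
time_s: 35.35
position: [0.4205, 0.222, 0.2156]
tool_rot: [[-0.211, 0.977, 0.007], [0.977, 0.211, 0.001], [-0.0, 0.007, -1.0]]
ft_force: [0.2, 0.3, -0.8]
grip_width: 0.0341
gripper_force: 0.0
```

```bash
python3 - <<'E'
from plan import *
print(telemetry.observe()["position"])
for n in("top","side"):
    t=get_image(n); P=cloud(t)*1000
    R0=(P[...,0]>450)&(P[...,0]<600)&(P[...,1]>-480)&(P[...,1]<-350)
    k=R0&(P[...,2]>60)&(P[...,2]<80); q=P[k].astype(np.float32)
    (c,sz,a)=cv2.minAreaRect(q[:,:2].copy()); vx,vy,x0,y0=cv2.fitLine(q[:,:2].copy(),cv2.DIST_HUBER,0,.01,.01).ravel()
    print(n,"tag top",len(q),c,sz,a,"ang",np.degrees(np.arctan2(vy,vx))%180,"mean",x0,y0,"z",np.percentile(q[:,2],[5,50,95]))
    hsv=cv2.cvtColor(t["frame"],cv2.COLOR_RGB2HSV)
    m=(R0&(P[...,2]<35)&(t["frame"].max(-1)<70)).astype(np.uint8); cs=cv2.findContours(m,cv2.RETR_EXTERNAL,cv2.CHAIN_APPROX_NONE)[0]
    c=max(cs,key=cv2.contourArea); W=np.array([ray(t,u,v,.02)[:2]*1000 for u,v in c[:,0]],np.float32); print(" stand",cv2.minAreaRect(W))
    # bright top strip by colour (top view)
    if n=="top":
        g=t["frame"].min(-1); b=(R0&(g>150)).astype(np.uint8); cs=cv2.findContours(b,cv2.RETR_EXTERNAL,cv2.CHAIN_APPROX_NONE)[0]
        c=max(cs,key=cv2.contourArea); W=np.array([ray(t,u,v,.071)[:2]*1000 for u,v in c[:,0]],np.float32); print(" strip",cv2.minAreaRect(W))
    # hook
    k=(P[...,2]>45)&(P[...,2]<85)&(P[...,1]<52)&(P[...,1]>-25)&(P[...,0]>500)&(P[...,0]<570)
    q=P[k]; ca,sa=np.cos(np.radians(12.15)),np.sin(np.radians(12.15)); d=q[:,:2]-[491.5,237.9]
    B=np.c_[d[:,0]*ca+d[:,1]*sa,-d[:,0]*sa+d[:,1]*ca,q[:,2]]; B=B[(B[:,1]<-186)]
    for y in range(-250,-190,8):
        s=B[(B[:,1]>=y)&(B[:,1]<y+8)]
        if len(s): print("  hook y",y+4,len(s),"x",np.median(s[:,0]).round(1),"zmed/max",np.median(s[:,2]).round(1),s[:,2].max().round(1))
E
```

```text
[0.42049485 0.22200616 0.21557962]
top tag top 128 (500.786865234375, -430.04913330078125) (10.407337188720703, 81.73876953125) 84.75640869140625 ang 174.29079 mean 501.153 -428.42856 z [62.17796307 69.94538116 74.25739326]
 stand ((500.923583984375, -426.48583984375), (61.58403015136719, 102.3877944946289), 85.49771881103516)
 strip ((500.8753662109375, -424.22003173828125), (15.591071128845215, 81.09317016601562), 87.80945587158203)
  hook y -246 2 x -2.8 zmed/max 79.1 82.7
  hook y -238 7 x -2.9 zmed/max 78.8 80.3
  hook y -230 7 x -2.2 zmed/max 70.9 76.5
  hook y -222 7 x -2.8 zmed/max 68.0 71.4
  hook y -214 9 x -1.7 zmed/max 64.3 69.7
  hook y -206 8 x -1.9 zmed/max 68.3 72.9
  hook y -198 7 x -2.5 zmed/max 70.7 74.1
  hook y -190 4 x -3.3 zmed/max 71.1 77.6
side tag top 69 (500.195556640625, -428.5730895996094) (14.469941139221191, 82.47745513916016) 85.34146881103516 ang 175.13493 mean 499.3876 -426.32388 z [60.39481201 67.2348175  72.06105347]
 stand ((493.2962951660156, -411.67657470703125), (76.57594299316406, 114.01337432861328), 86.15084838867188)
  hook y -238 7 x -1.9 zmed/max 76.1 79.6
  hook y -230 8 x -1.6 zmed/max 69.5 75.8
  hook y -222 4 x -1.0 zmed/max 67.0 68.6
  hook y -214 7 x -2.7 zmed/max 67.8 69.0
  hook y -206 3 x -0.8 zmed/max 68.1 68.5
  hook y -198 4 x -0.9 zmed/max 70.6 71.5
  hook y -190 3 x -0.5 zmed/max 69.6 70.3
```

```bash
python3 - <<'E'
from plan import *
plan([(470,-150,215,50,.4,55),(477.1,-427,130,-5,.4,50)])
E
```

```text
# -> (470, -150, 215, 50, 0.4, 55) end err [ 0.1  0.3 -0.5]
# -> (477.1, -427, 130, -5, 0.4, 50) end err [-0.3 -0.5  0.4]
[[-53,-4,0,0,0,7.5,0.4],[-54,3,0,0,0,7.4,0.4],[-53,10,-1,0,0,7.5,0.4],[-51,16,0,0,0,7.4,0.4],[-48,23,-1,0,0,7.5,0.4],[-45,29,0,0,0,7.4,0.4],[-41,35,-1,0,0,7.5,0.4],[-30,26,12,0,0,7.9,0.4],[-26,30,12,0,0,7.8,0.4],[-21,33,12,0,0,7.9,0.4],[-17,36,12,0,0,7.8,0.4],[-11,38,13,0,0,7.9,0.4]]
[[-6,39,12,0,0,7.8,0.4],[-1,39,13,0,0,7.9,0.4]]
```

apply_moves(
  series=[
    [-53, -4, 0, 0, 0, 7.5, 0.4],
    [-54, 3, 0, 0, 0, 7.4, 0.4],
    [-53, 10, -1, 0, 0, 7.5, 0.4],
    [-51, 16, 0, 0, 0, 7.4, 0.4],
    [-48, 23, -1, 0, 0, 7.5, 0.4],
    [-45, 29, 0, 0, 0, 7.4, 0.4],
    [-41, 35, -1, 0, 0, 7.5, 0.4],
    [-30, 26, 12, 0, 0, 7.9, 0.4],
    [-26, 30, 12, 0, 0, 7.8, 0.4],
    [-21, 33, 12, 0, 0, 7.9, 0.4],
    [-17, 36, 12, 0, 0, 7.8, 0.4],
    [-11, 38, 13, 0, 0, 7.9, 0.4],
  ],
)

```text
time_s: 36.95
position: [0.4747, -0.3491, 0.1528]
tool_rot: [[0.984, 0.181, -0.002], [0.181, -0.984, 0.002], [-0.001, -0.002, -1.0]]
ft_force: [-0.0, 0.5, 0.7]
grip_width: 0.0343
gripper_force: 0.0
```

apply_moves(
  series=[
    [-6, 39, 12, 0, 0, 7.8, 0.4],
    [-1, 39, 13, 0, 0, 7.9, 0.4],
    [0, 0, 0, 0, 0, 0, 0.4],
    [0, 0, 0, 0, 0, 0, 0.4],
    [0, 0, 0, 0, 0, 0, 0.4],
  ],
)

```text
time_s: 37.58
position: [0.4777, -0.4257, 0.1302]
tool_rot: [[0.996, -0.086, 0.0], [-0.086, -0.996, -0.0], [0.0, 0.0, -1.0]]
ft_force: [0.1, -0.8, 0.4]
grip_width: 0.0343
gripper_force: 0.0
```

```bash
python3 - <<'E'
from plan import *
plan([(477.1,-427.2,43,-5.2,.4,30)],dec=1)
s=get_image("side");t=get_image("top"); u,v=proj(s,(.5,-.43,.05)); u,v=int(u),int(v)
save("tag3.png",np.hstack([cv2.resize(s["frame"][v-30:v+30,u-40:u+40],(400,300),interpolation=cv2.INTER_CUBIC),cv2.resize(t["frame"],(400,300))]),1)
E
```

```text
# -> (477.1, -427.2, 43, -5.2, 0.4, 30) end err [ 0. -0.  0.]
[[-0.2,0.5,29.1,0,0,0.1,0.4],[-0.1,0.5,29,0,0,0.1,0.4],[-0.2,0.5,29.1,0,0,0.1,0.4]]
```

View pics/tag3.png

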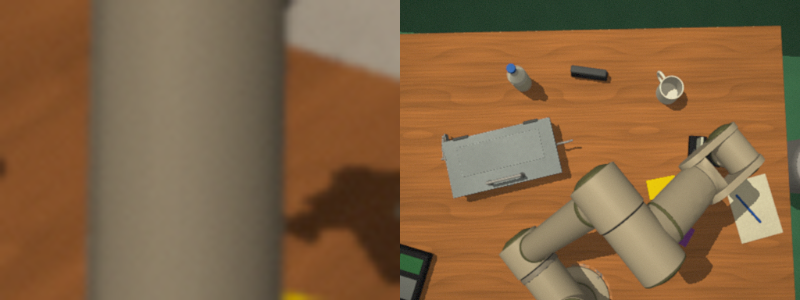

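apply_moves(
  series=[
    [-0.2, 0.5, 29, 0, 0, 0.1, 0.4],
    [-0.1, 0.5, 29, 0, 0, 0.1, 0.4],
    [-0.2, 0.5, 29, 0, 0, 0, 0.4],
    [0, 0, 0, 0, 0, 0, 0.4],
    [0, 0, 0, 0, 0, 0, 0.4],
    [0, 0, 0, 0, 0, 0, 0],
    [0, 0, 0, 0, 0, 0, 0],
    [0, 0, 0, 0, 0, 0, 0],
    [0, 0, 0, 0, 0, 0, 0],
  ],
  grip_force=40,
)

```text
time_s: 38.8
position: [0.4772, -0.4282, 0.0443]
tool_rot: [[0.996, -0.091, 0.001], [-0.091, -0.996, -0.001], [0.001, 0.001, -1.0]]
ft_force: [-0.2, 2.9, 7.4]
grip_width: 0.007
gripper_force: 40.0
```

```bash
python3 - <<'E'
from plan import *
b=np.array([np.cos(np.radians(12.15)),np.sin(np.radians(12.15))]); y=np.array([-b[1],b[0]])
q=np.array([491.5,237.9])-26*b-285*y; print(q)
plan([(477.2,-428.2,125,-5.2,0,25),(*q,125,12.15,0,50)])
E
```

```text
[526.06685317 -46.18824802]
# -> (477.2, -428.2, 125, -5.2, 0, 25) end err [ 0.1 -0.2 -0.3]
# -> (np.float64(526.0668531671876), np.float64(-46.188248018319314), 125, 12.15, 0, 50) end err [-0.1  0.  -0.5]
[[0,0,-20,0,0,0,0],[0,0,-20,0,0,0,0],[0,0,-20,0,0,0,0],[0,0,-21,0.1,-0.1,0,0],[2,-48,0,0,0,-2.2,0],[4,-48,0,0,0,-2.2,0],[5,-48,0,0,0,-2.2,0],[7,-48,0,0,0,-2.2,0],[9,-47,0,0,0,-2.1,0],[11,-47,0,0,0,-2.2,0],[13,-46,0,0,0,-2.1,0],[14,-46,0,0,0,-2.2,0]]
```

apply_moves(
  series=[
    [0, 0, -20, 0, 0, 0, 0],
    [0, 0, -20, 0, 0, 0, 0],
    [0, 0, -20, 0, 0, 0, 0],
    [0, 0, -21, 0, 0, 0, 0],
    [2, -48, 0, 0, 0, -2.2, 0],
    [4, -48, 0, 0, 0, -2.2, 0],
    [5, -48, 0, 0, 0, -2.2, 0],
    [7, -48, 0, 0, 0, -2.2, 0],
    [9, -47, 0, 0, 0, -2.1, 0],
    [11, -47, 0, 0, 0, -2.2, 0],
    [13, -46, 0, 0, 0, -2.1, 0],
    [14, -46, 0, 0, 0, -2.2, 0],
  ],
)

```text
time_s: 40.3
position: [0.5261, -0.0449, 0.1242]
tool_rot: [[0.977, 0.212, 0.001], [0.212, -0.977, -0.001], [0.001, 0.001, -1.0]]
ft_force: [0.9, 0.3, -0.7]
grip_width: 0.0072
gripper_force: 39.2
```

apply_moves(
  series=[
    [0, 0, 0, 0, 0, 0, 0],
    [0, 0, 0, 0, 0, 0, 0],
  ],
)

```text
time_s: 40.55
position: [0.5261, -0.0467, 0.124]
tool_rot: [[0.977, 0.211, 0.001], [0.211, -0.977, -0.001], [0.0, 0.001, -1.0]]
ft_force: [0.0, -0.8, -0.2]
grip_width: 0.0074
gripper_force: 39.2
```

```bash
python3 - <<'E'
from plan import *
o=telemetry.observe(); print(o["position"]*1000,o["grip_width"])
s=get_image("side");t=get_image("top")
out=[]
for d in(s,t):
    u,v=proj(d,(.55,-.04,.12)); u,v=int(u),int(v); print(u,v); out.append(cv2.resize(d["frame"][v-30:v+30,u-40:u+40],(400,300),interpolation=cv2.INTER_CUBIC))
save("tag4.png",np.hstack(out),1)
E
```

```text
[526.07246743 -46.73070893 124.01565008] 0.007364802532702432
244 180
235 173
```

View pics/tag4.png

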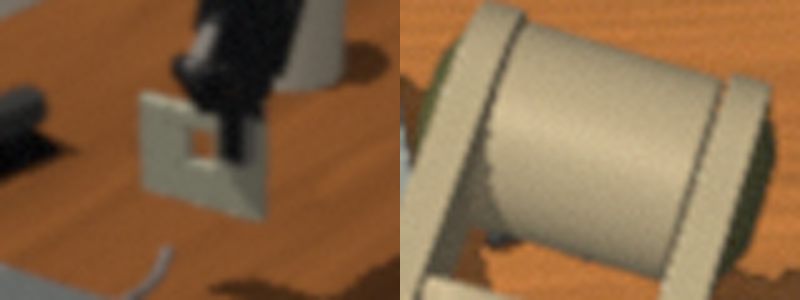

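The side view shows the tag held with its plain face towards the box and its slot at about (200,140) in the crop. I'll project its edges into the plane of the tag, and the hook tip the same way.

```bash
python3 - <<'E'
from plan import *
s=get_image("side"); f,cx,cy=K(s)
b=np.array([np.cos(np.radians(12.15)),np.sin(np.radians(12.15)),0]); y=np.array([-b[1],b[0],0]); C=np.array([491.5,237.9,0])
tcp=telemetry.observe()["position"]*1000; print("tcp box",(tcp-C)@b,(tcp-C)@y,tcp[2])
def onplane(u,v,by):
    e=np.array(s["eye"])*1000; r=np.array(s["attitude"])@np.array([(u-cx)/f,-(v-cy)/f,-1])
    p=e+r*((by-(e-C)@y)/(r@y)); return ((p-C)@b).round(1),p[2].round(1)
x0,y0=204,150; n=60
g=cv2.cvtColor(s["frame"],cv2.COLOR_RGB2HSV)
by=(tcp-C)@y+4
for nm,(u,v) in dict(TL=(139,92),BL=(141,187),BR=(265,219),slotTL=(188,122),slotBL=(188,157)).items(): print(nm,onplane(x0+u/5-.4,y0+v/5-.4,by))
print("hooktip",onplane(x0+165/5-.4,y0+247/5-.4,-242))
P=cloud(s)*1000; q=P[y0:y0+60,x0:x0+80]; 
m=(abs((q-C)@y-by)<9)&(q[...,2]>60); w=q[m]; print("cloud tag",len(w),"bx",np.percentile((w-C)@b,[1,99]),"z",np.percentile(w[:,2],[1,99]),"by",np.median((w-C)@y))
E
```

```text
tcp box -26.348832014731144 -286.19416416895916 123.8554930673075
TL (np.float64(40.8), np.float64(153.5))
BL (np.float64(41.5), np.float64(85.2))
BR (np.float64(-45.2), np.float64(88.3))
slotTL (np.float64(7.2), np.float64(141.8))
slotBL (np.float64(7.6), np.float64(117.1))
hooktip (np.float64(1.6), np.float64(77.1))
cloud tag 466 bx [-45.31537071  40.25910552] z [ 85.54041984 228.66940925] by -282.3034681524899
```

apply_moves(
  series=[
    [2.5, 0, 20, 0, 0, 0, 0],
    [0, 0, 20, 0, 0, 0, 0],
    [0, 0, 17.5, 0, 0, 0, 0],
    [0, 0, 0, 0, 0, 0, 0],
    [0, 0, 0, 0, 0, 0, 0],
    [0, -10, 0, 0, 0, 0, 0],
    [0, 0, 0, 0, 0, 0, 0],
  ],
)

```text
time_s: 41.58
position: [0.5262, -0.0353, 0.0668]
tool_rot: [[0.977, 0.212, 0.001], [0.212, -0.977, -0.001], [0.0, 0.001, -1.0]]
ft_force: [-0.4, -0.5, 0.1]
grip_width: 0.0069
gripper_force: 39.2
```

```bash
python3 - <<'E'
from plan import *
s=get_image("side")
b=np.array([np.cos(np.radians(12.15)),np.sin(np.radians(12.15)),0]); y=np.array([-b[1],b[0],0]); C=np.array([491.5,237.9,0])
tcp=telemetry.observe()["position"]*1000; print("tcp box",(tcp-C)@b,(tcp-C)@y,tcp[2])
u,v=proj(s,(.54,0.0,.07)); u,v=int(u),int(v); print(u,v)
save("tag5.png",cv2.resize(s["frame"][v-30:v+30,u-40:u+40],(800,600),interpolation=cv2.INTER_CUBIC),1)
E
```

```text
tcp box -23.52257805248009 -274.7048335897042 66.72208619338728
238 201
```

View pics/tag5.png

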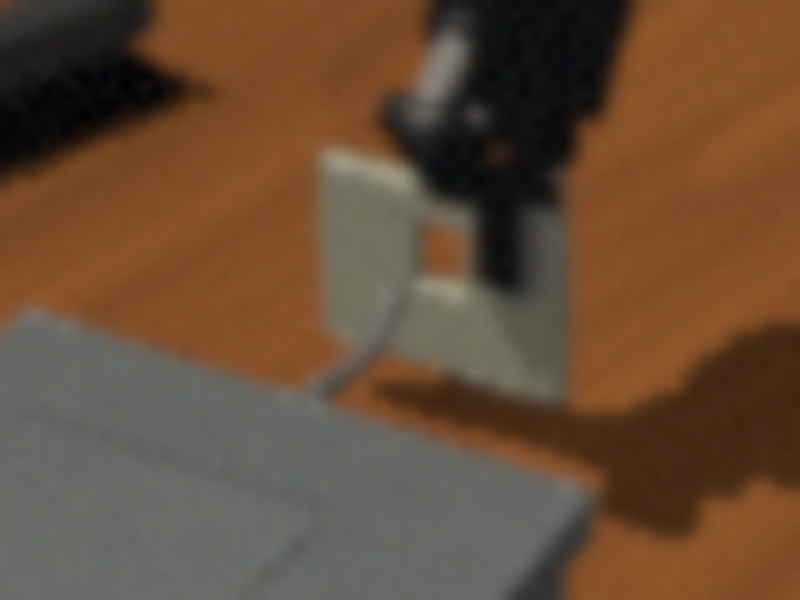

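The view shows the hook rod end near (410,260), lined up in front of the slot (440,250). I'll advance slowly while watching the force.

apply_moves(
  series=[
    [0, -8, 0, 0, 0, 0, 0],
    [0, -8, 0, 0, 0, 0, 0],
    [0, -6, 0, 0, 0, 0, 0],
    [0, -6, 0, 0, 0, 0, 0],
    [0, -5, 0, 0, 0, 0, 0],
    [0, 0, 0, 0, 0, 0, 0],
  ],
)

```text
time_s: 42.38
position: [0.5193, -0.0035, 0.0663]
tool_rot: [[0.977, 0.212, 0.0], [0.212, -0.977, -0.001], [-0.0, 0.001, -1.0]]
ft_force: [-0.3, 0.8, 0.2]
grip_width: 0.0072
gripper_force: 39.2
```

apply_moves(
  series=[
    [0, -7, 0, 0, 0, 0, 0],
    [0, -7, 0, 0, 0, 0, 0],
    [0, -7, 0, 0, 0, 0, 0],
    [0, 0, 0, 0, 0, 0, 0],
    [0, 0, 0, 0, 0, 0, 0],
  ],
)

```text
time_s: 43.0
position: [0.515, 0.0167, 0.0663]
tool_rot: [[0.977, 0.211, 0.0], [0.211, -0.977, -0.001], [0.0, 0.001, -1.0]]
ft_force: [-0.5, -0.6, -0.7]
grip_width: 0.0074
gripper_force: 39.2
```

```bash
python3 - <<'E'
from plan import *
s=get_image("side")
b=np.array([np.cos(np.radians(12.15)),np.sin(np.radians(12.15)),0]); y=np.array([-b[1],b[0],0]); C=np.array([491.5,237.9,0])
o=telemetry.observe(); tcp=o["position"]*1000; print("tcp box",(tcp-C)@b,(tcp-C)@y,tcp[2],o["ft_force"])
u,v=proj(s,(.54,0.02,.07)); u,v=int(u),int(v); print(u,v)
save("tag6.png",cv2.resize(s["frame"][v-30:v+30,u-40:u+40],(600,450),interpolation=cv2.INTER_CUBIC),1)
E
```

```text
tcp box -23.617817447329106 -221.27013730131173 66.26146599032877 [ 0.64997822 -0.01500552 -1.24763445]
233 204
```

View pics/tag6.png

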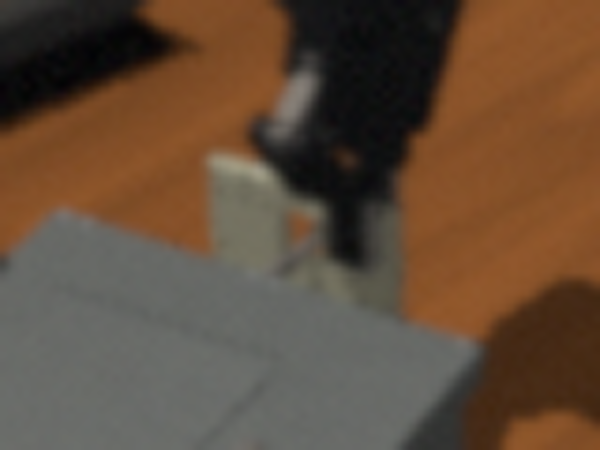

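The rod runs through the slot at (310,240), with no contact force. I'll lower it onto the seat.

apply_moves(
  series=[
    [0, 0, 5, 0, 0, 0, 0],
    [0, 0, 4, 0, 0, 0, 0],
    [0, 0, 2, 0, 0, 0, 0],
    [0, 0, 1, 0, 0, 0, 0],
    [0, 0, 0, 0, 0, 0, 0],
    [0, 0, 0, 0, 0, 0, 0],
  ],
)

```text
time_s: 43.8
position: [0.515, 0.0167, 0.0544]
tool_rot: [[0.977, 0.211, 0.0], [0.211, -0.977, -0.001], [0.0, 0.001, -1.0]]
ft_force: [0.1, -0.2, -1.0]
grip_width: 0.0073
gripper_force: 39.2
```

apply_moves(
  series=[
    [0, 0, 1, 0, 0, 0, 0],
    [0, 0, 1, 0, 0, 0, 0],
    [0, 0, 0, 0, 0, 0, 0],
    [0, 0, 0, 0, 0, 0, 0],
  ],
)

```text
time_s: 44.3
position: [0.5152, 0.0167, 0.0533]
tool_rot: [[0.977, 0.211, 0.002], [0.211, -0.977, -0.001], [0.001, 0.001, -1.0]]
ft_force: [-3.7, 0.1, 10.4]
grip_width: 0.0077
gripper_force: 41.0
```

apply_moves(
  series=[
    [0, 0, -1, 0, 0, 0, 0],
    [0, 0, 0, 0, 0, 0, 0.12],
    [0, 0, 0, 0, 0, 0, 0.18],
    [0, 0, 0, 0, 0, 0, 0.25],
    [0, 0, 0, 0, 0, 0, 0.3],
    [0, 0, 0, 0, 0, 0, 0.3],
    [0, 0, -15, 0, 0, 0, 0.3],
    [0, 0, -20, 0, 0, 0, 0.3],
    [0, 0, -35, 0, 0, 0, 0.3],
    [0, 0, -40, 0, 0, 0, 0.3],
    [0, 0, -40, 0, 0, 0, 0.3],
    [0, 0, 0, 0, 0, 0, 0.3],
  ],
)

```text
time_s: 45.8
position: [0.516, 0.0167, 0.2059]
tool_rot: [[0.977, 0.211, 0.006], [0.211, -0.977, -0.002], [0.005, 0.003, -1.0]]
ft_force: [0.0, 0.1, 0.2]
grip_width: 0.0255
gripper_force: 0.0
```

apply_moves(
  series=[
    [-30, 40, 0, 0, 0, 0, 0.3],
    [-30, 45, 0, 0, 0, 0, 0.3],
    [-30, 45, 0, 0, 0, 0, 0.3],
    [-20, 50, 0, 0, 0, 0, 0.3],
    [0, 50, 0, 0, 0, 0, 0.3],
    [0, 50, 0, 0, 0, 0, 0.3],
    [0, 0, 0, 0, 0, 0, 0.3],
    [0, 0, 0, 0, 0, 0, 0.3],
  ],
)

```text
time_s: 46.8
position: [0.466, -0.2795, 0.2024]
tool_rot: [[0.978, 0.211, -0.001], [0.211, -0.978, 0.001], [-0.001, -0.001, -1.0]]
ft_force: [0.3, 0.6, -0.4]
grip_width: 0.0255
gripper_force: 0.0
```

```bash
python3 - <<'E'
from plan import *
s=get_image("side");t=get_image("top")
o=telemetry.observe(); print(o["position"],o["time_s"])
b=np.array([np.cos(np.radians(12.15)),np.sin(np.radians(12.15)),0]); y=np.array([-b[1],b[0],0]); C=np.array([491.5,237.9,0])
P=cloud(t)*1000-C; B=np.stack([P@b,P@y,P[...,2]],-1)
k=(B[...,1]<-200)&(B[...,1]>-250)&(abs(B[...,0])<60)&(B[...,2]>60)&(B[...,2]<100); w=B[k]; print("tag/hook",len(w),np.percentile(w,[2,50,98],axis=0).round(1))
k=(abs(B[...,1])<150)&(abs(B[...,0])<70)&(B[...,2]>40)&(B[...,2]<90); print("lid z",np.median(B[k][:,2]))
out=[]
for d in(s,t):
    u,v=proj(d,(.535,0.02,.06)); u,v=int(u),int(v); out.append(cv2.resize(d["frame"][v-36:v+36,u-48:u+48],(400,300),interpolation=cv2.INTER_CUBIC))
save("fin.png",np.vstack([np.hstack(out),np.hstack([cv2.resize(s["frame"],(400,300)),cv2.resize(t["frame"],(400,300))])]),1)
E
```

```text
[ 0.4662684  -0.27890683  0.20313472] 46.9
tag/hook 152 [[ -41.1 -240.3   65.2]
 [  -1.8 -221.9   78.4]
 [  39.6 -203.    84.9]]
lid z 76.39279827568623
```

View pics/fin.png

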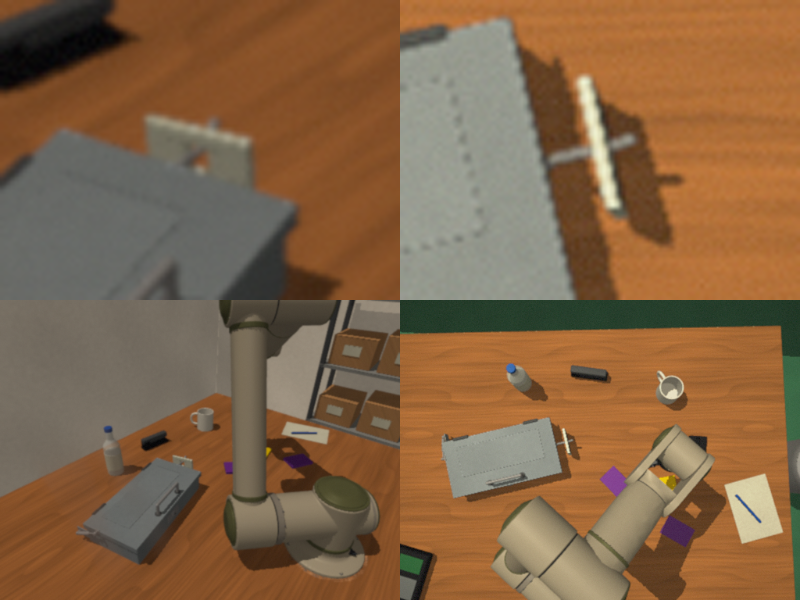

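The tag hangs on the hook by its slot (top-view crop, about (600,145)) with its plain face toward the box. The lid is shut and the bystanders haven't moved, so I'll hand the job in.

```bash
python3 -c "
from rig import env
print(env.close_job())"
```

```text
the job is handed in; nothing more can be done
None
```

I've handed the job in after about 47 s: the three cartons present are stacked flush in the strongbox, the lid is shut, and the tag hangs by its slot on the hook. I never saw its printed face directly; the plain face is toward the box.

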